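Shut off and tag the watering header

ROBOT

A 7-joint arm with a two-finger parallel gripper is mounted at the origin on the work surface. World frame = base frame: x ahead of the robot, y to its left, z up, the work surface at z = 0. Lengths are in mm, angles in rad, forces in N, time in s.
With the tool pointing down it reaches from about 425 to 950 mm from the base axis. Payload 4.7 kg.
Tool frame: the origin (TCP) lies midway between the tips of the shut fingers; the grasp point (between the pads) lies 19 mm behind it; z points along the fingers, x is the direction in which the jaws open and shut, and the axes are right-handed (so a half turn about z gives the same grasp; the last joint's range is limited). The gripper opens to 87 mm and grips with 3 to 60 N. Pads are 19 mm wide; open, the fingers measure 117 mm over their backs; the gripper's body (75 mm by 190 mm) begins 51 mm behind the grasp point.
Start: joints at [-0.029, 0.469, -0.049, 1.532, 0.024, 1.141, -0.082], TCP at [675.018, 0.046, 222.573] pointing down, gripper open.
Joint ranges: [-2.59, 2.59], [-0.33, 1.99], [-1.39, 1.29], [0.1, 2.45], [-1.04, 4.18], [0.21, 1.99], [-2.66, 2.66]. Speed limits (rad/s): [2.57, 2.57, 3.14, 3.14, 3.14, 3.14, 3.14].

INTERFACE

Orientations are given as a rotation vector (axis times angle).
In Python, from cell import * gives the robot as it stands.
- The arm moves only by the shell command python3 -m creep 'ROWS'. ROWS is JSON, a list that holds one entry, the list of rows, each a list of 5 numbers: the shift along the world's x, y, z in units of 25 mm (1.0 is 25 mm), then the turn about the world's z in units of 5 degrees (1.0 is 5 degrees), then the finger opening in mm, from 0 to 87. A call has 1 to 12 rows; each row shifts and turns the commanded pose from where the row before left it; what a row does not reach is not made up. A row lasts 1/10 s, in which the tool goes at most 50 mm and 8.59 degrees, less where a joint would pass 70% of its speed; a pose out of reach is approached as far as the arm can. A call is refused whole if a number of a shift passes 1 or a number of a turn 1, either way. A call with a gripper value outside its range is refused whole. The fingers move at their own pace and stop on an object; the grip force is fixed at half the most. Time passes only in rows, so rows that do not move let the fingers close. It gives the time, the measured TCP pose, the force and the opening at its end, in the units of the state.
- get_state(): the state, without advancing time (a new reading comes with each control period).
- camera(name): name is "scene" or "side" or "wrist"; returns a dict with "img" (480x640x3 uint8, red, green, blue), "fx", "fy", "cx", "cy" (pixels), "view" (4x4, takes a point from world to camera coordinates). Camera axes: x right, y down, z forward; pixel columns grow to the right and rows downward; lengths in mm; the calibration is good to about 2 mm. A picture is of the moment at which its call begins. There is no depth.
- job_done(): hands the job in, once; it reports no verdict.
The state is a dict: "time": time; "joint_positions": joint angles; "joint_vel": joint speeds; "joint_torque": joint torques, N m; "position": TCP position; "eef_rot": TCP orientation; "contact_force": force on the tool from outside, world axes, zero at the start; "moment": the same for the moment, N m; "width": finger opening in mm.
Only numpy, scipy, OpenCV 4.12 (cv2) and the standard library are available. Lean on these libraries where they do the work, as an engineer would, in place of code of your own. Each camera call takes 0.05 s, during which the arm holds its last target.

TASK

Take the bench's watering header out of service: first turn the T-handle valve clockwise until it is fully shut, then hook every tag plate from the mat onto the header, one plate to a stud, tilting its oblong eye past the stud's wide head and levelling it, so that it lies flat on the deck, caught under the head. Leave the pots and other things on the bench where they are.

Things in the scene. Friction and masses are not known exactly. Their poses are not given: they have to be found in the camera images.
- header: Watering header, fixed: grey box 210 (x) x 400 (y) x 50 mm high with a flat top deck; origin at the centre of its underside, z up. Three T-headed studs stand in a row on the deck, and the T-handle valve at its -y end on a brass boss 40 mm across. A small gauge, 34 mm across, 30 mm high, stands in the deck corner at +x, -y, 95 mm from the valve axis.
- stud0 (a point): Foot of T-headed stud 0, on its axis at deck level (header frame: x 0, y 150, z 50 mm), axes as the header's. Round neck 10 mm across; the head is a flat bar 52 mm long along x, 12 mm wide (y), 5 mm thick, underside 22 mm and top 27 mm above the deck. Studs are alike, 90 mm apart.
- stud1 (a point): Foot of T-headed stud 1, on its axis at deck level (header frame: x 0, y 60, z 50 mm), axes as the header's. Round neck 10 mm across; the head is a flat bar 52 mm long along x, 12 mm wide (y), 5 mm thick, underside 22 mm and top 27 mm above the deck. Studs are alike, 90 mm apart.
- stud2 (a point): Foot of T-headed stud 2, on its axis at deck level (header frame: x 0, y -30, z 50 mm), axes as the header's. Round neck 10 mm across; the head is a flat bar 52 mm long along x, 12 mm wide (y), 5 mm thick, underside 22 mm and top 27 mm above the deck. Studs are alike, 90 mm apart.
- valve (a joint): Turn of the T-handle about its vertical axis in rad: 0 fully open, grows as the handle turns clockwise seen from above, 9.42 (one and a half turns) is the hard stop, fully shut. Stays where it is left; turning takes about 0.12 N m.
- valve_hub (a point): Centre of the T-handle's crossbar, on the valve's axis, 113 mm above the bench (header frame: x 0, y -140 mm); turns with the handle, its x axis lies along the bar, z up. The bar is level, 120 mm long, 14 mm wide, 16 mm high, with a hub 26 mm across in the middle; its underside is 55 mm above the deck.
- mat: Thin grey growing mat fixed on the bench, 250 x 360 mm, 4 mm thick, on which the tag plates lie at the start. Origin at the centre of its underside.
- tag0: Steel tag plate 137 (x) x 60 (y) x 6 mm, 0.16 kg; all alike, one may be absent. Origin at the centre of its underside, z up, x towards the nose, the end with the eye. The oblong eye spans x +10.5 to +52.5 mm and is 24 mm wide (y); beyond it is a 16 mm bridge. A black upright grip fin stands on top near the tail: 40 mm long (x), 12 mm thick (y), 36 mm tall, centred at x -40.5 mm.
- eye0 (a point): Centre of tag0's eye on the underside (plate frame x +31.5 mm), axes as the plate's. Level, the stud's head is too long for the eye. Nose down about 30 degrees, the eye's nose-side edge goes under one end of the head and up to the neck; then its tail-side edge clears the head's other end and the plate is levelled. Either way round on the stud will do.
- tag1: Steel tag plate 137 (x) x 60 (y) x 6 mm, 0.16 kg; all alike, one may be absent. Origin at the centre of its underside, z up, x towards the nose, the end with the eye. The oblong eye spans x +10.5 to +52.5 mm and is 24 mm wide (y); beyond it is a 16 mm bridge. A black upright grip fin stands on top near the tail: 40 mm long (x), 12 mm thick (y), 36 mm tall, centred at x -40.5 mm.
- eye1 (a point): Centre of tag1's eye on the underside (plate frame x +31.5 mm), axes as the plate's. Level, the stud's head is too long for the eye. Nose down about 30 degrees, the eye's nose-side edge goes under one end of the head and up to the neck; then its tail-side edge clears the head's other end and the plate is levelled. Either way round on the stud will do.
- tag2: Steel tag plate 137 (x) x 60 (y) x 6 mm, 0.16 kg; all alike, one may be absent. Origin at the centre of its underside, z up, x towards the nose, the end with the eye. The oblong eye spans x +10.5 to +52.5 mm and is 24 mm wide (y); beyond it is a 16 mm bridge. A black upright grip fin stands on top near the tail: 40 mm long (x), 12 mm thick (y), 36 mm tall, centred at x -40.5 mm.
- eye2 (a point): Centre of tag2's eye on the underside (plate frame x +31.5 mm), axes as the plate's. Level, the stud's head is too long for the eye. Nose down about 30 degrees, the eye's nose-side edge goes under one end of the head and up to the neck; then its tail-side edge clears the head's other end and the plate is levelled. Either way round on the stud will do.
- pot_a: Bystander, to be left alone: black square plant pot with grass, 75 mm square, 70 mm tall. Origin at its underside.
- pot_b: Bystander, to be left alone: black square plant pot with grass, 75 mm square, 70 mm tall. Origin at its underside.
- pot_c: Bystander, to be left alone: black square plant pot with grass, 75 mm square, 70 mm tall. Origin at its underside.
- beaker: Bystander, to be left alone: white plastic cup, 80 mm across, 90 mm tall. Origin at its underside.
- feed_bottle: Bystander, to be left alone: white bottle, 60 mm across, 130 mm tall. Origin at its underside.
- label_box: Bystander, to be left alone: open cardboard box of white label stakes, 80 x 120 mm, 50 mm tall. Origin at its underside.
Mind the look-alikes: they are no part of the job. What is shaped like the tag0 but blue or purple is not meant.

How it is judged (in metres and radians):
On the way, in this order (a step that is already met when the one before it is completed fails the run):
1. the valve has been turned fully shut (value of joint valve above 9.1 rad), for 0.2 s.
2. every tag plate lies flat on the deck, caught under the head of a stud (((horizontal distance between eye0 and stud0 below 0.018 m and z of eye0 in the frame of stud0 between -0.004 and 0.004 m and angle between tag0's own z axis and vertical below 0.07 rad) or (horizontal distance between eye0 and stud1 below 0.018 m and z of eye0 in the frame of stud1 between -0.004 and 0.004 m and angle between tag0's own z axis and vertical below 0.07 rad) or (horizontal distance between eye0 and stud2 below 0.018 m and z of eye0 in the frame of stud2 between -0.004 and 0.004 m and angle between tag0's own z axis and vertical below 0.07 rad)) and ((horizontal distance between eye1 and stud0 below 0.018 m and z of eye1 in the frame of stud0 between -0.004 and 0.004 m and angle between tag1's own z axis and vertical below 0.07 rad) or (horizontal distance between eye1 and stud1 below 0.018 m and z of eye1 in the frame of stud1 between -0.004 and 0.004 m and angle between tag1's own z axis and vertical below 0.07 rad) or (horizontal distance between eye1 and stud2 below 0.018 m and z of eye1 in the frame of stud2 between -0.004 and 0.004 m and angle between tag1's own z axis and vertical below 0.07 rad)) and ((horizontal distance between eye2 and stud0 below 0.018 m and z of eye2 in the frame of stud0 between -0.004 and 0.004 m and angle between tag2's own z axis and vertical below 0.07 rad) or (horizontal distance between eye2 and stud1 below 0.018 m and z of eye2 in the frame of stud1 between -0.004 and 0.004 m and angle between tag2's own z axis and vertical below 0.07 rad) or (horizontal distance between eye2 and stud2 below 0.018 m and z of eye2 in the frame of stud2 between -0.004 and 0.004 m and angle between tag2's own z axis and vertical below 0.07 rad))), for 0.2 s.
At the end, for the whole second after the job is handed in: The valve stands within 0.3 rad of its shut stop; each tag plate present lies at rest on the header's deck with its eye round a stud below the head: eye centre within 18 mm of the stud's axis, underside within 4 mm of the deck, level within 0.07 rad, one plate to a stud (all of step 2 and value of joint valve above 9.1 rad and linear speed of each of tag0, tag1, tag2 below 0.02 m/s); the robot touches nothing.
It fails at once if a plate is hooked on a stud while the valve is still open (value of joint valve below 8.8 rad and (((horizontal distance between eye0 and stud0 below 0.018 m and z of eye0 in the frame of stud0 between -0.004 and 0.004 m and angle between tag0's own z axis and vertical below 0.07 rad) or (horizontal distance between eye0 and stud1 below 0.018 m and z of eye0 in the frame of stud1 between -0.004 and 0.004 m and angle between tag0's own z axis and vertical below 0.07 rad) or (horizontal distance between eye0 and stud2 below 0.018 m and z of eye0 in the frame of stud2 between -0.004 and 0.004 m and angle between tag0's own z axis and vertical below 0.07 rad)) or ((horizontal distance between eye1 and stud0 below 0.018 m and z of eye1 in the frame of stud0 between -0.004 and 0.004 m and angle between tag1's own z axis and vertical below 0.07 rad) or (horizontal distance between eye1 and stud1 below 0.018 m and z of eye1 in the frame of stud1 between -0.004 and 0.004 m and angle between tag1's own z axis and vertical below 0.07 rad) or (horizontal distance between eye1 and stud2 below 0.018 m and z of eye1 in the frame of stud2 between -0.004 and 0.004 m and angle between tag1's own z axis and vertical below 0.07 rad)) or ((horizontal distance between eye2 and stud0 below 0.018 m and z of eye2 in the frame of stud0 between -0.004 and 0.004 m and angle between tag2's own z axis and vertical below 0.07 rad) or (horizontal distance between eye2 and stud1 below 0.018 m and z of eye2 in the frame of stud1 between -0.004 and 0.004 m and angle between tag2's own z axis and vertical below 0.07 rad) or (horizontal distance between eye2 and stud2 below 0.018 m and z of eye2 in the frame of stud2 between -0.004 and 0.004 m and angle between tag2's own z axis and vertical below 0.07 rad)))).
It fails at once if a bystander is pushed more than 40 mm away or knocked over (distance of any of pot_a, pot_b, pot_c, beaker, feed_bottle, label_box from where it was at the start of the episode above 0.04 m or angle between any of pot_a, pot_b, pot_c, beaker, feed_bottle, label_box's own z axis and vertical above 0.5 rad).
Of tag0, tag1, tag2 only 2 to 3 are there at a start; the rules pass over those that are not, and their reading is None.
At some moment in a run one of tag0, tag1, tag2 may be knocked a few centimetres aside while the robot is not near it.
Once in a run the grip may slacken for a moment while it holds something.
It also fails if it takes over 210 s, if anything falls off the work surface, if the arm or the gripper's body presses on something with over 40 N, if the wrist force passes 120 N, or if a joint passes its speed limit or range.

## Working session

There is one attempt and no reset: what is moved stays moved. The work goes in short steps, Python scripts to look and compute and a shell command to move; the robot and the scene stay as the last step left them, time stands still between calls to the robot, and variables do not carry over. Pictures are saved under pics/ and viewed, and the job is handed in when it is done.

```bash
ls -la; mkdir -p pics
python3 - <<'E'
from cell import *
import cv2
print(get_state())
for n in("scene","side","wrist"):
    c=camera(n);cv2.imwrite(f"pics/{n}0.png",c["img"][:,:,::-1]);print(n,c["fx"],c["fy"],c["cx"],c["cy"],c["view"])
E
```

```text
total 12
drwxr-xr-x  3 agent agent 4096 Dec  7 13:50 .
drwxr-xr-x 23 root  root  4096 Dec  7 13:50 ..
drwxr-xr-x  2 agent agent 4096 Dec  7 13:50 pics
{'time': 0.0, 'joint_positions': array([-0.02892073,  0.46945497, -0.04860264,  1.53368056,  0.02412242,
        1.14097634, -0.08227613]), 'joint_vel': array([ 8.73026618e-05,  8.27604472e-04, -5.57001419e-04, -1.70950397e-03,
       -6.29396657e-05,  3.32731831e-04, -7.55697051e-04]), 'joint_torque': array([ 8.49551179e-05, -5.07972229e+01, -8.03461717e-02, -2.36155879e+01,
       -6.12773141e-02,  3.78107757e-02,  1.50727069e-04]), 'position': array([6.74411631e+02, 2.31694917e-02, 2.21495989e+02]), 'eef_rot': array([ 3.14150466e+00,  1.44772844e-04, -3.03274851e-03]), 'contact_force': array([-0.64182231,  0.13008708, -0.64442067]), 'moment': array([ 0.04033158,  0.00057892, -0.0261675 ]), 'width': 87.0146454739224}
scene 504.7928782164157 504.7928782164157 321.96308852228793 241.43388558359058 [[ 1.06767774e-02  9.99826005e-01 -1.52959343e-02  3.03198549e+01]
 [ 5.51422633e-01 -1.86477396e-02 -8.34017591e-01 -2.11644146e+02]
 [-8.34157710e-01  4.70095747e-04 -5.51525786e-01  2.08250900e+03]
 [ 0.00000000e+00  0.00000000e+00  0.00000000e+00  1.00000000e+00]]
side 623.4185109621116 623.4185109621116 317.93897045031684 237.5825080860941 [[ 7.87330670e-01 -6.16200130e-01  2.01944678e-02 -4.60103090e+02]
 [-3.18606714e-01 -4.34695399e-01 -8.42335843e-01  2.44407971e+02]
 [ 5.27825898e-01  6.56762750e-01 -5.38574518e-01  1.43571485e+03]
 [ 0.00000000e+00  0.00000000e+00  0.00000000e+00  1.00000000e+00]]
wrist 408.13632373525695 408.13632373525695 318.0188563640021 241.50984363253838 [[ 9.99995349e-01  3.51071141e-04 -3.02978523e-03 -6.74422592e+02]
 [ 1.13084525e-03 -9.65230845e-01  2.61396513e-01 -3.21399857e+01]
 [-2.83267339e-03 -2.61398723e-01 -9.65226752e-01  3.90943524e+02]
 [ 0.00000000e+00  0.00000000e+00  0.00000000e+00  1.00000000e+00]]
```

View pics/scene0.png

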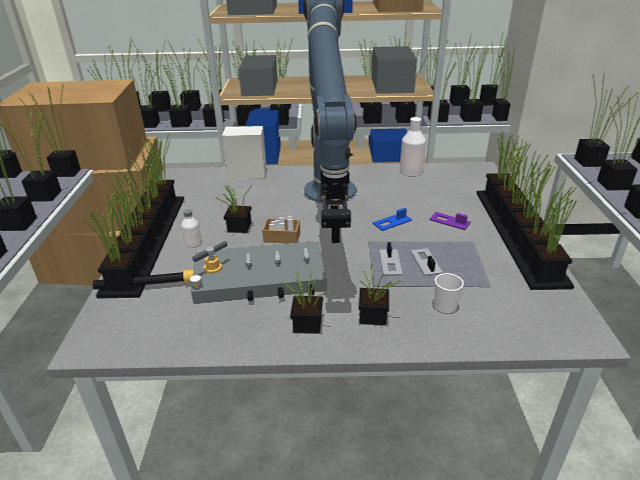

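View pics/side0.png

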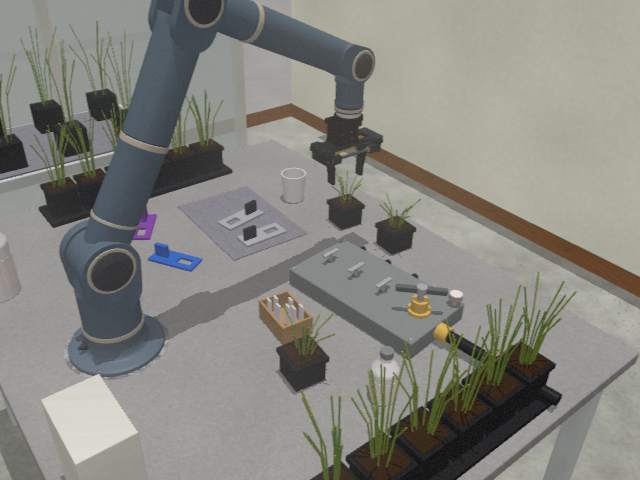

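View pics/wrist0.png

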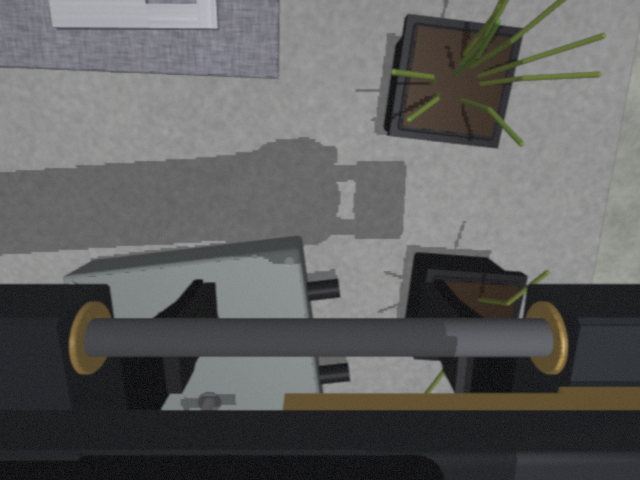

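```bash
cat > h.py <<'E'
import numpy as np,cv2
from cell import *
def proj(c,P):
    P=np.atleast_2d(P).astype(float);V=np.array(c["view"])
    q=P@V[:3,:3].T+V[:3,3]
    return np.c_[c["fx"]*q[:,0]/q[:,2]+c["cx"],c["fy"]*q[:,1]/q[:,2]+c["cy"]]
def ray(c,u,v,z):
    V=np.array(c["view"]);R=V[:3,:3];o=-R.T@V[:3,3]
    d=R.T@np.array([(u-c["cx"])/c["fx"],(v-c["cy"])/c["fy"],1])
    return o+d*(z-o[2])/d[2]
def crop(c,x,y,w,h,s,fn):
    im=c["img"][y:y+h,x:x+w,::-1]
    cv2.imwrite("pics/"+fn,cv2.resize(im,None,fx=s,fy=s,interpolation=cv2.INTER_CUBIC))
E
python3 - <<'E'
from h import *
c=camera("scene");crop(c,180,220,160,120,5,"s1.png");crop(c,360,200,130,100,6,"s2.png")
c=camera("side");crop(c,280,230,200,150,4,"d1.png");crop(c,170,180,160,120,5,"d2.png")
E
```

```text
(no output)
```

View pics/s1.png

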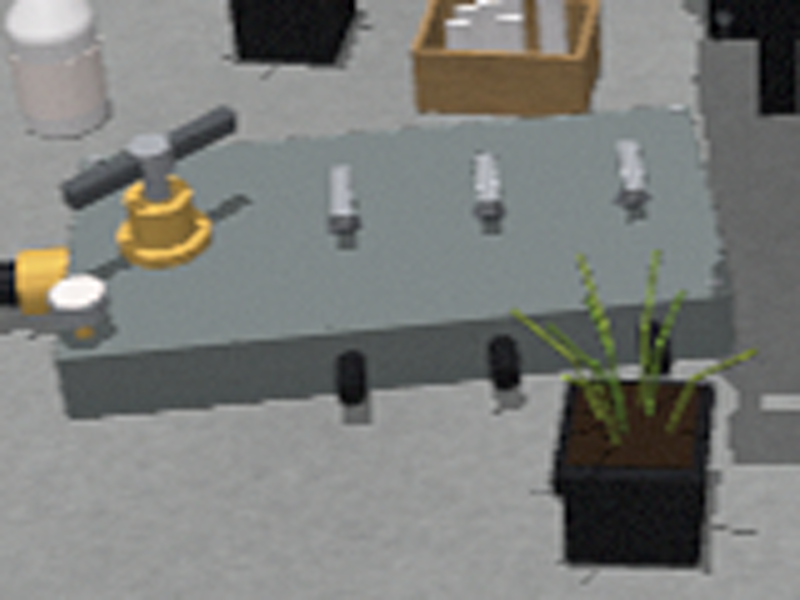

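View pics/s2.png

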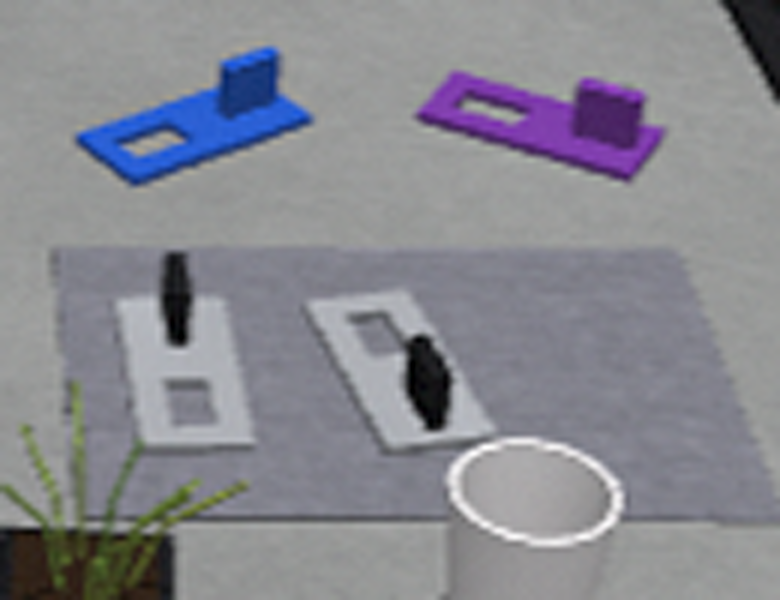

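View pics/d1.png

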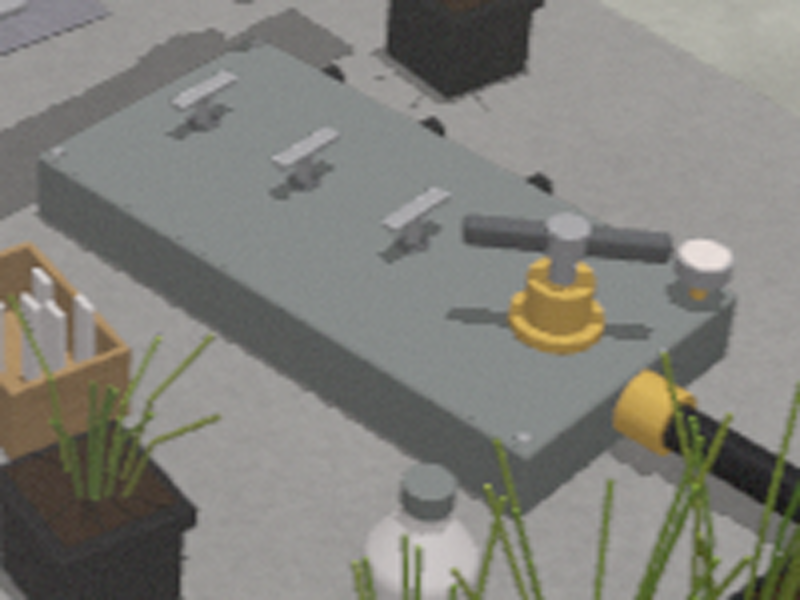

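View pics/d2.png

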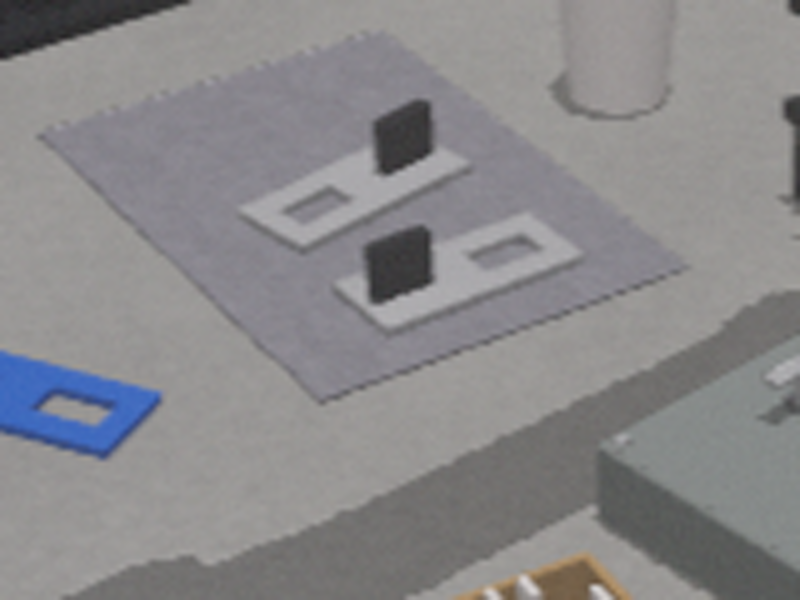

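Run:
```python
from h import *
from scipy.optimize import least_squares
S=camera("scene");D=camera("side")
s=lambda x,y:(x/5+180-.4,y/5+220-.4)
d=lambda x,y:(x/4+280-.4,y/4+230-.4)
obs=[(S,s(57,358),(105,-200,50)),(S,s(725,294),(105,200,50)),(S,s(690,108),(-105,200,50)),
(D,d(40,160),(-105,200,50)),(D,d(525,460),(-105,-200,50)),(D,d(735,298),(105,-200,50)),
(D,d(205,89),(0,150,77)),(D,d(306,147),(0,60,77)),(D,d(417,207),(0,-30,77)),
(S,s(341,168),(-26,-30,77)),(S,s(484,155),(-26,60,77)),(S,s(627,142),(-26,150,77))]
def f(p):
    r=[]
    for c,uv,P in obs:
        P=np.array(P,float);a=p[2];R=np.array([[np.cos(a),-np.sin(a)],[np.sin(a),np.cos(a)]])
        w=np.r_[R@P[:2]+p[:2],P[2]];r.append(proj(c,w)[0]-uv)
    return np.ravel(r)
o=least_squares(f,[750,-230,0],loss="soft_l1");print(o.x,np.degrees(o.x[2]));print(np.round(f(o.x).reshape(-1,2),1))
a=o.x[2];R=np.array([[np.cos(a),-np.sin(a)],[np.sin(a),np.cos(a)]])
for y in(150,60,-30,-140):print(y,R@[0,y]+o.x[:2])
for q in((68,193),(235,118),(150,150)):print("bar S",ray(S,*s(*q),113))
for q in((468,230),(668,247),(568,222)):print("bar D",ray(D,*d(*q),113))
# plates
t=lambda x,y:(x/6+360-.4,y/6+200-.4)
e=lambda x,y:(x/5+170-.4,y/5+180-.4)
print("A nose/tail corners")
for n,q in dict(tl=(117,300),tr=(223,298),nr=(254,441),nl=(142,443),Btl=(388,448),Btr=(493,432),Bnr=(405,291),Bnl=(308,300)).items():print(n,ray(S,*t(*q),10)[:2])
for n,q in dict(nr=(535,212),nl=(583,253),tl=(388,326),tr=(335,284), Bnl=(240,210),Bnr=(302,246),Btl=(470,162)).items():print("D",n,ray(D,*e(*q),10)[:2])
```

```text
[ 5.77746295e+02 -2.33641369e+02  1.17686663e-01] 6.742949112641344
[[-0.8 -0.4]
 [ 2.  -0. ]
 [ 0.5 -1.1]
 [-0.8 -1.3]
 [ 0.3  0.2]
 [ 1.7 -0.2]
 [ 0.3  0.2]
 [ 0.5  0.2]
 [-0.   0.6]
 [ 0.1 -0.4]
 [ 0.3 -0.3]
 [ 0.2 -0.1]]
150 [560.13401647 -84.67893147]
60 [ 570.70138342 -174.0563937 ]
-30 [ 581.26875038 -263.43385594]
-140 [ 594.1844211  -372.67297645]
bar S [ 630.62629659 -416.47499271  113.        ]
bar S [ 553.48846329 -328.95147062  113.        ]
bar S [ 586.92232579 -375.58409996  113.        ]
bar D [ 556.16674958 -329.65222641  113.        ]
bar D [ 638.16002031 -410.56226117  113.        ]
bar D [ 608.88955826 -359.07134136  113.        ]
A nose/tail corners
tl [454.08011707 157.24016197]
tr [454.05827216 216.69419772]
nr [586.82187265 215.11464035]
nl [586.74202873 156.40263433]
Btl [595.00121599 283.90226792]
Btr [582.89366527 341.24763111]
Bnr [450.48695773 319.43505244]
Bnl [457.59941017 263.81060253]
D nr [594.19784556 215.78869945]
D nl [590.31289132 160.53348626]
D tl [454.91981972 162.11855073]
D tr [454.18942728 217.89060794]
D Bnl [452.04269911 322.47054245]
D Bnr [460.62139786 265.14150353]
D Btl [595.92542095 288.71299181]
```

```bash
python3 -m creep '[[[-0.4,-1,0,0,0],[-0.4,-1,0,0,0],[-0.4,-1,0,0,0],[-0.4,-1,0,0,0],[-0.4,-1,0,0,0],[-0.4,-1,0,0,0],[-0.4,-1,0,0,0],[-0.4,-1,0,0,0],[-0.4,-1,0,0,0],[-0.4,-1,0,0,0],[-0.4,-1,0,0,0],[-0.5,-1,0,0,0]]]' && python3 -m creep '[[[0,-1,0,0,0],[0,-1,0,0,0],[0,-0.9,0,0,0],[0,0,0,0,0],[0,0,0,0,0]]]'
python3 - <<'E'
from h import *
s=get_state();print(s)
c=camera("scene");crop(c,180,200,160,120,5,"s3.png")
c=camera("wrist");cv2.imwrite("pics/w3.png",c["img"][:,:,::-1])
E
```

```text
time: 1.55
position: [552.3, -300.8, 222.7]
eef_rot: [-3.142, -0.001, -0.001]
contact_force: [0.3, -0.1, -0.5]
width: 2.6
time: 2.05
position: [552.4, -372.3, 222.3]
eef_rot: [-3.141, 0.001, 0.0]
contact_force: [0.4, -0.8, -0.8]
width: 0.3
{'time': 2.05, 'joint_positions': array([ 0.49030887,  0.45270629,  0.05662073,  1.56025551, -0.02806211,
        1.13004549,  0.55251887]), 'joint_vel': array([-0.02161593, -0.00844394, -0.02415858,  0.01274293, -0.00427064,
       -0.00088471,  0.00051764]), 'joint_torque': array([ 1.35099426e+00, -4.94298148e+01,  2.05785066e+00, -2.37226993e+01,
        8.94104107e-02,  4.41254885e-02,  9.46092041e-03]), 'position': array([ 552.37937163, -372.3098481 ,  222.26726718]), 'eef_rot': array([-3.14073179e+00,  1.11147680e-03,  3.45837405e-04]), 'contact_force': array([ 0.42370823, -0.83225599, -0.79661542]), 'moment': array([ 0.03883384, -0.00960393,  0.06260735]), 'width': 0.34023920156677534}
```

View pics/s3.png

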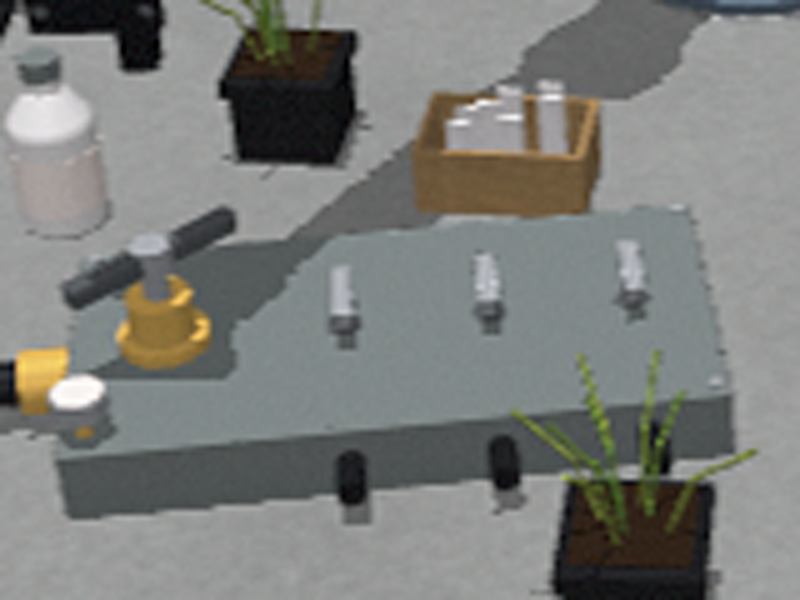

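View pics/w3.png

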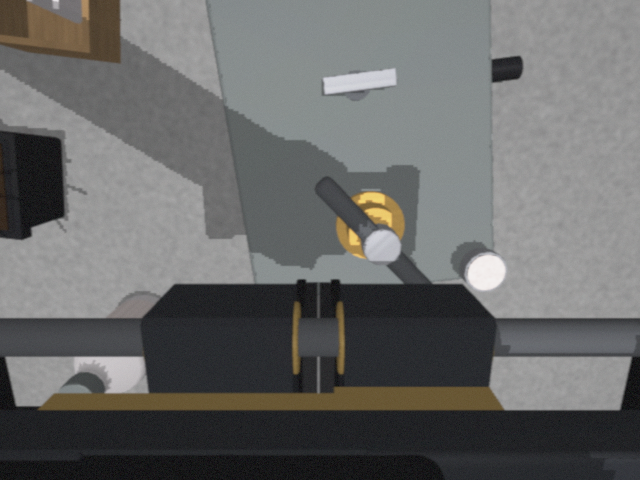

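Run:
```python
from h import *
c=camera("wrist")
for z in(121,128):print(ray(c,382,243,z))
print(ray(c,325,184,121), ray(c,360,82,77))
import math
p=np.array([552.4,-372.3]);H=np.array([594.2,-372.7])
q=[H+42*np.array([math.cos(math.radians(a)),math.sin(math.radians(a))]) for a in np.arange(180,-181,-15)]
print([list(np.round((q[i+1]-q[i])/25,2)) for i in range(24)])
```

```text
[ 596.36620093 -371.66445618  121.        ]
[ 595.23248303 -369.75352851  128.        ]
[ 557.93965985 -332.32920781  121.        ] [ 582.90259977 -265.84100083   77.        ]
[[np.float64(0.06), np.float64(0.43)], [np.float64(0.17), np.float64(0.41)], [np.float64(0.27), np.float64(0.35)], [np.float64(0.35), np.float64(0.27)], [np.float64(0.41), np.float64(0.17)], [np.float64(0.43), np.float64(0.06)], [np.float64(0.43), np.float64(-0.06)], [np.float64(0.41), np.float64(-0.17)], [np.float64(0.35), np.float64(-0.27)], [np.float64(0.27), np.float64(-0.35)], [np.float64(0.17), np.float64(-0.41)], [np.float64(0.06), np.float64(-0.43)], [np.float64(-0.06), np.float64(-0.43)], [np.float64(-0.17), np.float64(-0.41)], [np.float64(-0.27), np.float64(-0.35)], [np.float64(-0.35), np.float64(-0.27)], [np.float64(-0.41), np.float64(-0.17)], [np.float64(-0.43), np.float64(-0.06)], [np.float64(-0.43), np.float64(0.06)], [np.float64(-0.41), np.float64(0.17)], [np.float64(-0.35), np.float64(0.27)], [np.float64(-0.27), np.float64(0.35)], [np.float64(-0.17), np.float64(0.41)], [np.float64(-0.06), np.float64(0.43)]]
```

```bash
python3 -m creep '[[[-0.1,-0.1,-1,0,0],[0,0,-1,0,0],[0,0,-1,0,0],[0,0,-1,0,0],[0,0,-0.8,0,0],[0,0,-0.4,0,0],[0,0,0,0,0]]]' && python3 -m creep '[[[0.1,0.1,0,0,0],[0.06,0.43,0,0,0],[0.17,0.41,0,0,0],[0.27,0.35,0,0,0],[0.35,0.27,0,0,0],[0.41,0.17,0,0,0],[0.43,0.06,0,0,0],[0.43,-0.06,0,0,0],[0.41,-0.17,0,0,0],[0.35,-0.27,0,0,0],[0.27,-0.35,0,0,0],[0.17,-0.41,0,0,0]]]'
python3 - <<'E'
from h import *
c=camera("scene");crop(c,180,200,160,120,5,"s4.png")
E
```

```text
time: 2.9
position: [549.6, -373.5, 91.3]
eef_rot: [-3.14, -0.002, 0.003]
contact_force: [0.4, -1.0, 0.7]
width: 0.3
time: 4.1
position: [636.8, -360.5, 92.2]
eef_rot: [-3.139, -0.002, -0.0]
contact_force: [-3.0, 5.2, 0.1]
width: 0.5
```

View pics/s4.png

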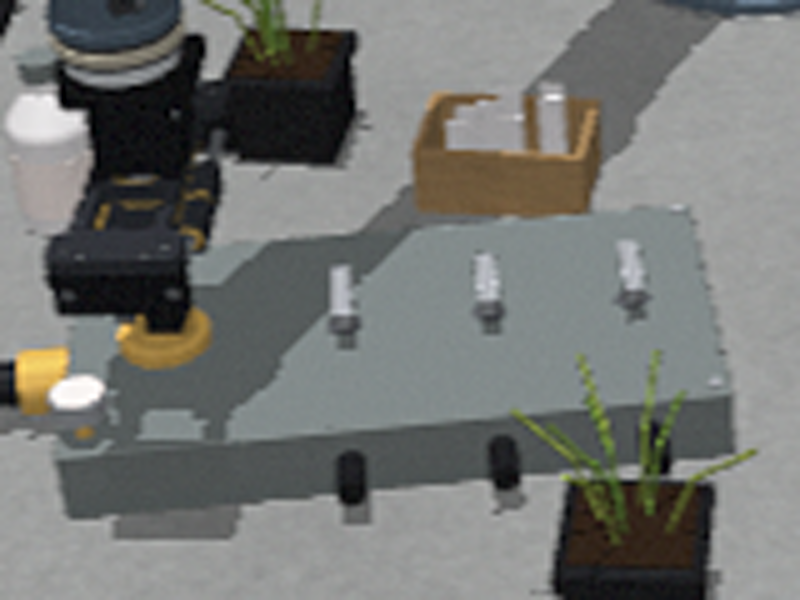

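```bash
python3 -m creep '[[[0.06,-0.43,0,0,0],[-0.06,-0.43,0,0,0],[-0.17,-0.41,0,0,0],[-0.27,-0.35,0,0,0],[-0.35,-0.27,0,0,0],[-0.41,-0.17,0,0,0],[-0.43,-0.06,0,0,0],[-0.43,0.06,0,0,0],[-0.41,0.17,0,0,0],[-0.35,0.27,0,0,0],[-0.27,0.35,0,0,0],[-0.17,0.41,0,0,0]]]' && python3 -m creep '[[[-0.06,0.43,0,0,0],[0.06,0.43,0,0,0],[0.17,0.41,0,0,0],[0.27,0.35,0,0,0],[0.35,0.27,0,0,0],[0.41,0.17,0,0,0],[0.43,0.06,0,0,0],[0.43,-0.06,0,0,0]]]'
python3 -c "
from h import *
c=camera('side');crop(c,320,180,200,150,4,'d4.png')"
```

```text
time: 5.35
position: [552.7, -385.1, 93.0]
eef_rot: [3.138, -0.003, 0.001]
contact_force: [2.0, -5.6, -0.7]
width: 0.5
time: 6.15
position: [605.1, -329.4, 91.5]
eef_rot: [-3.138, -0.002, 0.007]
contact_force: [-4.3, 0.1, 0.0]
width: 0.5
```

View pics/d4.png

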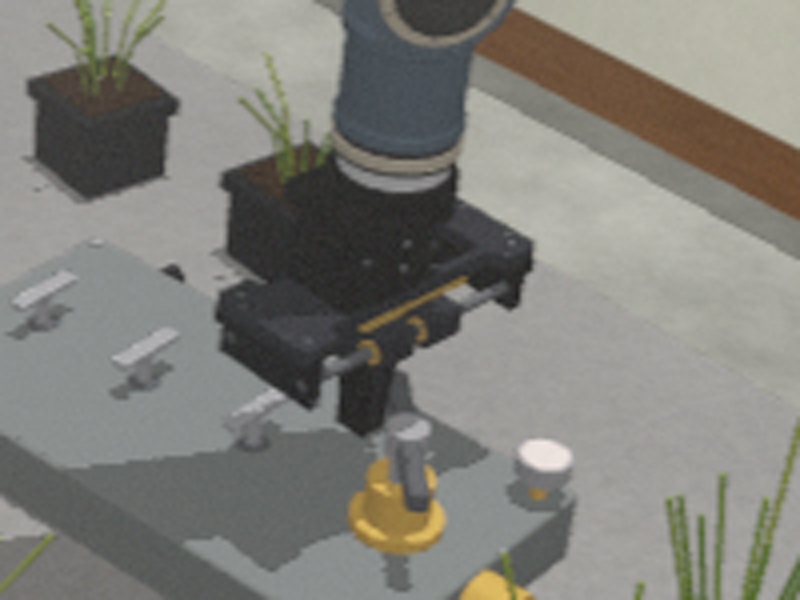

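```bash
python3 -m creep '[[[0.41,-0.17,0,0,0],[0.35,-0.27,0,0,0],[0.27,-0.35,0,0,0],[0.17,-0.41,0,0,0],[0.06,-0.43,0,0,0],[0,0,0,0,0]]]' && python3 -m creep '[[[0,-0.2,0,0,0]]]'  && python3 -m creep '[[[-0.02,-0.2,0,0,0]]]' && python3 -m creep '[[[-0.04,-0.2,0,0,0]]]' && python3 -m creep '[[[-0.06,-0.2,0,0,0]]]'
```

```text
time: 6.8
position: [633.3, -351.2, 91.9]
eef_rot: [-3.106, -0.013, 0.031]
contact_force: [-24.4, 37.9, 23.6]
width: 0.5
time: 6.9
position: [633.3, -351.4, 91.9]
eef_rot: [-3.099, -0.017, 0.034]
contact_force: [-27.8, 49.5, 28.4]
width: 0.8
time: 7.0
position: [633.3, -351.4, 91.9]
eef_rot: [-3.092, -0.02, 0.036]
contact_force: [-27.9, 57.3, 30.9]
width: 0.3
time: 7.1
position: [633.2, -351.5, 92.0]
eef_rot: [-3.085, -0.025, 0.037]
contact_force: [-29.1, 63.6, 33.4]
width: 0.5
time: 7.2
position: [633.2, -351.6, 92.0]
eef_rot: [-3.078, -0.029, 0.036]
contact_force: [-28.3, 70.1, 34.9]
width: 0.6
```

```bash
python3 -m creep '[[[-0.1,0.6,0,0,0],[-0.1,0.6,0,0,0],[0,0.5,0,0,0],[0,0,1,0,0],[0,0,1,0,0],[0,0,1,0,0],[0,0,1,0,0],[-0.5,0,1,0,0],[-0.5,0,0,0,0],[0,-0.5,0,0,0],[0,0,0,0,0]]]' 
python3 -c "
from h import *
c=camera('wrist');cv2.imwrite('pics/w5.png',c['img'][:,:,::-1])
c=camera('side');crop(c,320,230,200,150,4,'d5.png')"
```

```text
time: 8.3
position: [602.9, -366.1, 216.8]
eef_rot: [3.139, -0.007, -0.001]
contact_force: [0.6, 0.7, 0.4]
width: 0.6
```

View pics/d5.png

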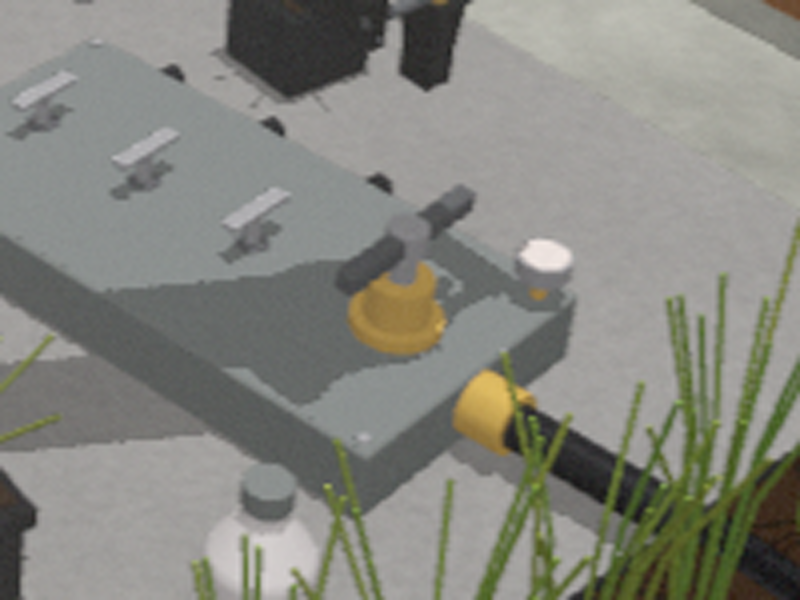

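View pics/w5.png

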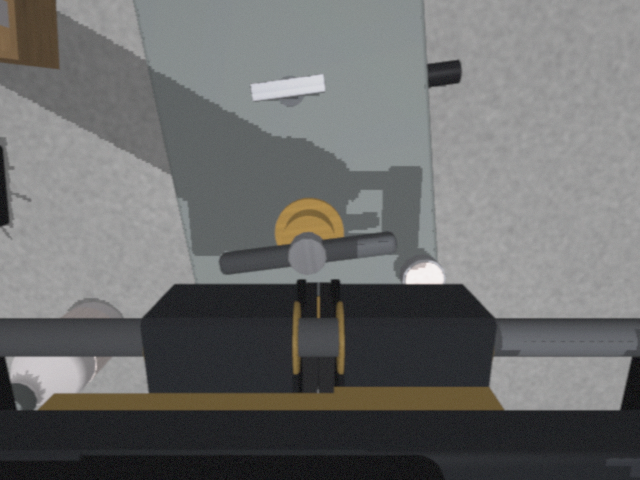

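```bash
python3 -m creep '[[[-0.2,0.92,0,-0.75,40],[-0.2,0.92,0,-0.75,40],[-0.2,0.92,0,-0.75,40],[-0.2,0.92,0,-0.75,40],[-0.2,0.92,0,-0.75,40],[-0.2,0.92,0,-0.75,40],[-0.2,0.92,0,-0.75,40],[-0.2,0.92,0,-0.75,40],[-0.2,0.92,0,-0.75,40],[-0.2,0.92,0,-0.75,40],[-0.2,0.92,0,-0.75,40],[-0.2,0.92,0,-0.75,40]]]' && python3 -m creep '[[[-0.2,0.92,0,-0.75,40],[-0.2,0.92,0,-0.75,40],[-0.2,0.92,0,-0.75,40],[-0.2,0.92,0,-0.75,40],[-0.2,0.92,0,-0.75,40],[-0.2,0.92,0,-0.75,40],[-0.2,0.92,0,-0.75,40],[-0.2,0.92,0,-0.75,40],[-0.2,0.92,0,-0.75,40],[-0.2,0.92,0,-0.75,40],[0,0,0,-0.75,40],[0,0,0,-0.75,40]]]'
python3 -c "
from h import *
s=get_state();print(s['position'],s['eef_rot'],s['joint_positions'])
c=camera('wrist');cv2.imwrite('pics/w6.png',c['img'][:,:,::-1])
c=camera('scene');crop(c,340,190,160,120,5,'s6.png')
"
```

```text
time: 9.6
position: [544.0, -85.0, 216.8]
eef_rot: [2.901, -1.205, -0.001]
contact_force: [0.0, -0.1, 0.2]
width: 39.6
time: 10.8
position: [493.7, 145.2, 216.8]
eef_rot: [2.221, -2.221, -0.001]
contact_force: [-1.1, -0.4, 0.4]
width: 40.2
[493.70824574 145.19534492 216.78485122] [ 2.22116975e+00 -2.22053464e+00 -9.35582752e-04] [-0.45216985  0.21169039  0.09851869  1.92107541 -0.02462177  1.01096545
 -1.91324899]
```

View pics/w6.png

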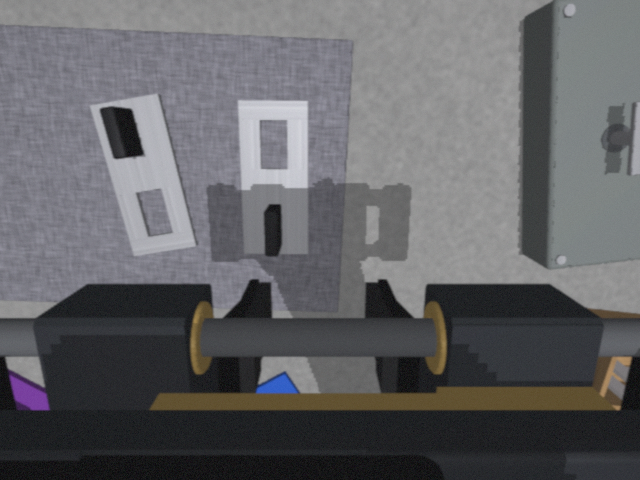

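View pics/s6.png

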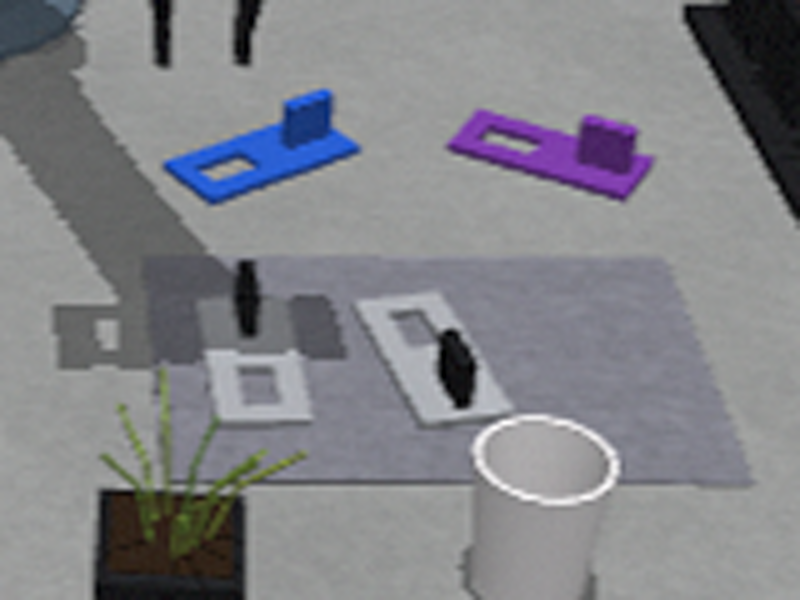

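```bash
python3 -c "
from h import *
c=camera('wrist')
for n,q in dict(nl=(238.5,101),nr=(307.5,101),tr=(307.5,254),tl=(243,255),Bn1=(135,255),Bn2=(196,244),Bt1=(91,105),Bt2=(157,94)).items():print(n,ray(c,*q,10)[:2])
print('fin top',ray(c,274,205,46),ray(c,273,240,46))
"
```

```text
nl [590.14321676 212.41083081]
nr [590.24286586 153.32276737]
tr [453.27859471 154.02826548]
tl [452.20950179 214.99715203]
Bn1 [452.07386489 317.03299157]
Bn2 [462.9444869  258.57783824]
Bt1 [586.67674445 339.13175005]
Bt2 [595.68165491 281.60288204]
fin top [506.50800365 180.53786153  46.        ] [476.59972642 182.18149296  46.        ]
```

```bash
python3 -m creep '[[[-0.13,0.8,0,0,40],[0,0.8,0,0,40],[0,0,-1,0,40],[0,0,-1,0,40],[0,0,-1,0,40],[0,0,-1,0,40],[0,0,-1,0,40],[0,0,-1,0,40],[0,0,-1,0,40],[0,0,-0.7,0,40],[0,0,-0.35,0,40],[0,0,0,0,40]]]'
python3 -c "
from h import *
c=camera('scene');crop(c,340,190,160,120,5,'s7.png')
c=camera('side');crop(c,170,150,160,120,5,'d7.png')
"
```

```text
time: 12.15
position: [490.1, 183.3, 15.2]
eef_rot: [2.221, -2.219, -0.001]
contact_force: [-0.5, -1.1, 0.3]
width: 40.4
```

View pics/s7.png

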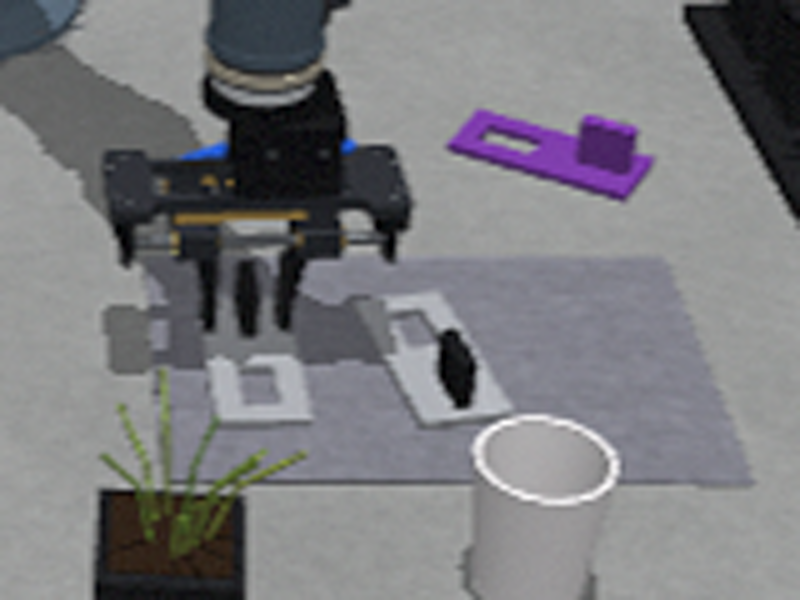

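View pics/d7.png

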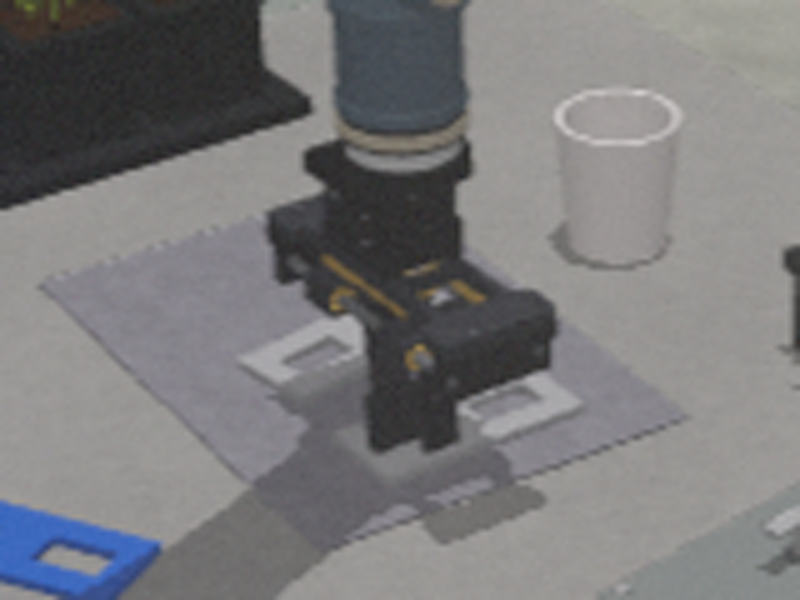

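Fingers straddle plate A's fin (s7: fin at (247,295) between fingers at (208,290) and (287,290)). Close and lift.

```bash
python3 -m creep '[[[0,0,0,0,10],[0,0,0,0,10],[0,0,0,0,5],[0,0,0,0,5],[0,0,0,0,5]]]' && python3 -m creep '[[[0,0,0.5,0,5],[0,0,1,0,5],[0,0,1,0,5],[0,0,1,0,5],[0,0,1,0,5],[0,0,1,0,5],[0,0,1,0,5],[0,0,0,0,5]]]'
python3 -c "
from h import *
c=camera('scene');crop(c,340,150,160,120,5,'s8.png')
c=camera('side');crop(c,170,100,160,120,5,'d8.png')
"
```

```text
time: 12.75
position: [490.9, 183.9, 16.7]
eef_rot: [-2.221, 2.221, -0.0]
contact_force: [-1.2, 0.1, 3.1]
width: 12.2
time: 13.55
position: [492.8, 184.3, 182.7]
eef_rot: [-2.216, 2.217, -0.004]
contact_force: [1.2, 0.6, -2.0]
width: 12.0
```

View pics/s8.png

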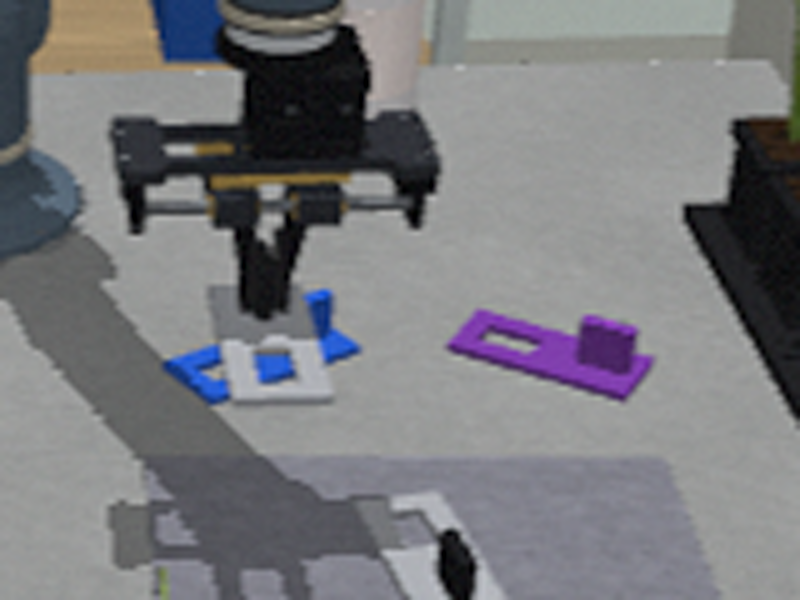

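View pics/d8.png

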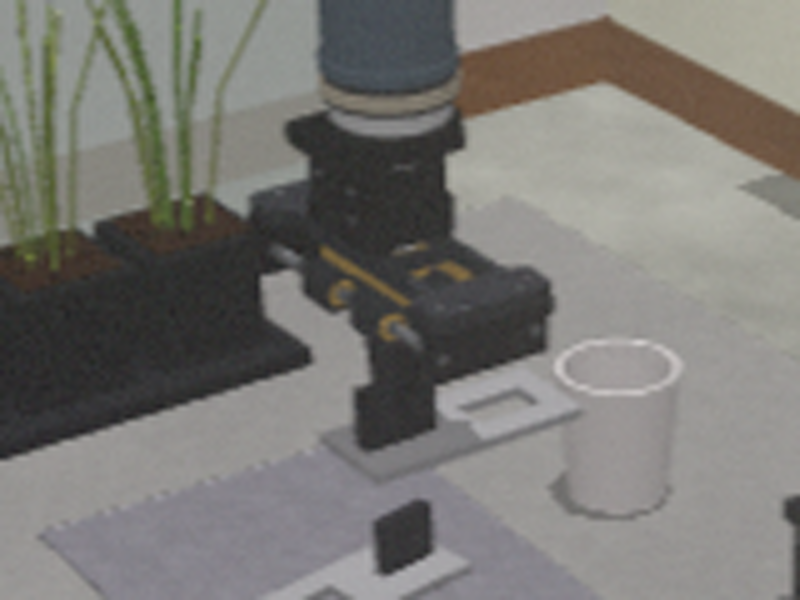

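```bash
python3 -m creep '[[[0,-0.8,0.5,0,5],[0,-1,0.5,0,5],[0,-1,0,0,5],[0,-1,0,0,5],[0,-1,0,0,5],[0,-1,0,0,5],[0,-1,0,0,5],[0,-1,0,0,5],[0,-1,0,0,5],[0,-1,0,0,5],[0,-1,0,0,5],[0,-1,0,0,5]]]' && python3 -m creep '[[[0.7,-1,0,0.2,5],[0.8,-1,0,0.2,5],[0.8,-1,0,0.2,5],[0.8,-1,0,0.2,5],[0.8,-1,0,0.2,5],[0.8,-1,0,0.2,5],[0.8,-1,0,0.2,5],[0.8,-1,0,0,5],[0.8,-1,0,0,5],[0.5,-1,0,0,5],[0,0,0,0,5],[0,0,0,0,5]]]'
python3 -c "
from h import *
c=camera('scene');crop(c,160,170,160,120,5,'s9.png')
c=camera('side');crop(c,350,170,160,120,5,'d9.png')
c=camera('wrist');cv2.imwrite('pics/w9.png',c['img'][:,:,::-1])
"
```

```text
time: 14.85
position: [489.3, -112.3, 202.0]
eef_rot: [2.22, -2.22, -0.004]
contact_force: [1.1, 0.2, -2.2]
width: 11.8
time: 16.05
position: [679.5, -361.5, 200.8]
eef_rot: [2.35, -2.082, -0.007]
contact_force: [-1.1, 0.1, -1.8]
width: 11.7
```

View pics/s9.png

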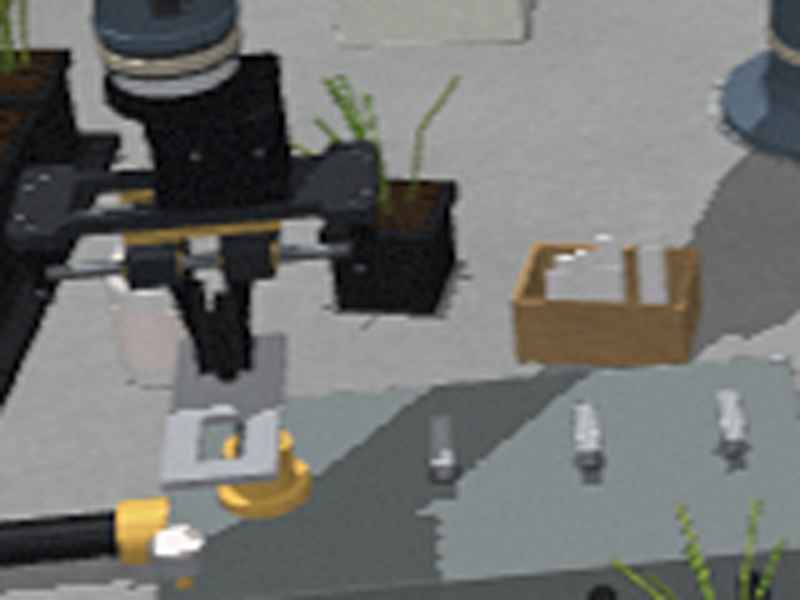

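View pics/d9.png

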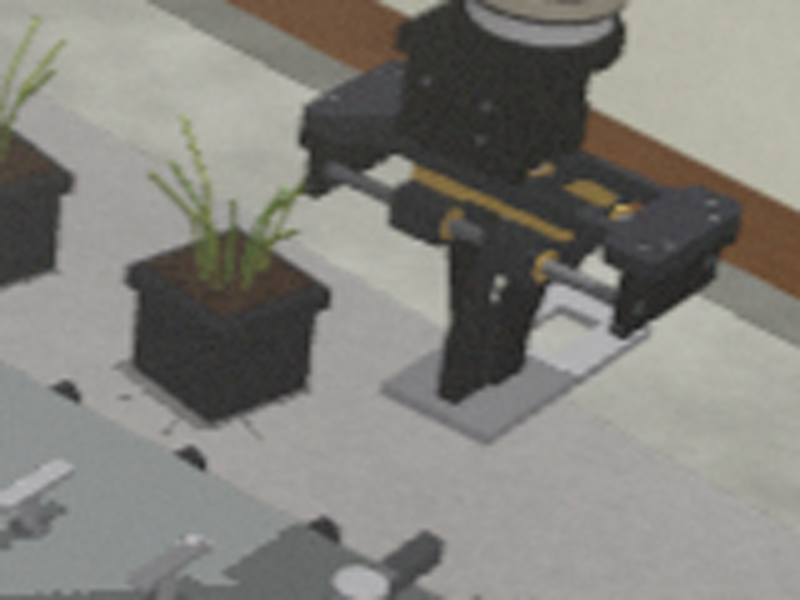

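View pics/w9.png

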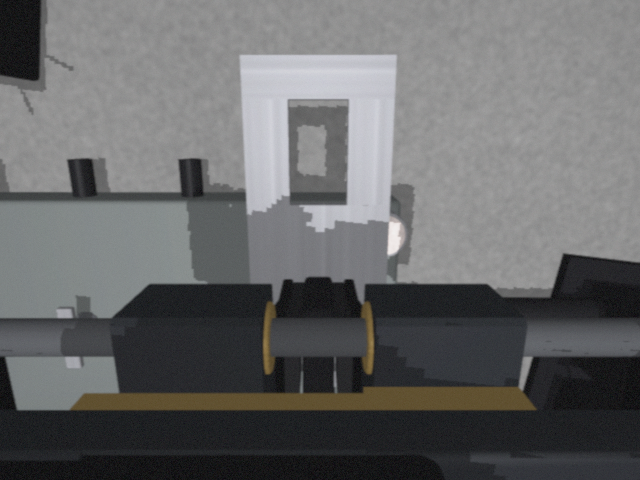

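```bash
python3 -m creep '[[[0.1,0,-0.5,0,5],[0,0,-1,0,5],[0,0,-0.8,0,5],[0,0,-0.3,0,5],[0,0,0,0,5]]]'; python3 -m creep '[[[0,0,-0.1,0,5],[0,0,-0.1,0,5],[0,0,0,0,5]]]'; python3 -m creep '[[[0.1,0,-0.1,0,5],[0.1,0,-0.1,0,5],[0,0,0,0,5]]]'
python3 -c "
from h import *
c=camera('side');crop(c,350,170,160,120,5,'d10.png')
"
```

```text
time: 16.7
position: [682.5, -360.3, 136.9]
eef_rot: [2.353, -2.081, -0.005]
contact_force: [-0.2, 0.1, -0.9]
width: 11.9
time: 17.0
position: [683.5, -361.6, 134.5]
eef_rot: [-2.353, 2.081, -0.002]
contact_force: [-0.4, 0.2, -2.5]
width: 11.9
time: 17.3
position: [688.3, -362.1, 130.0]
eef_rot: [2.352, -2.081, 0.002]
contact_force: [-1.6, 0.6, 4.5]
width: 11.4
```

View pics/d10.png

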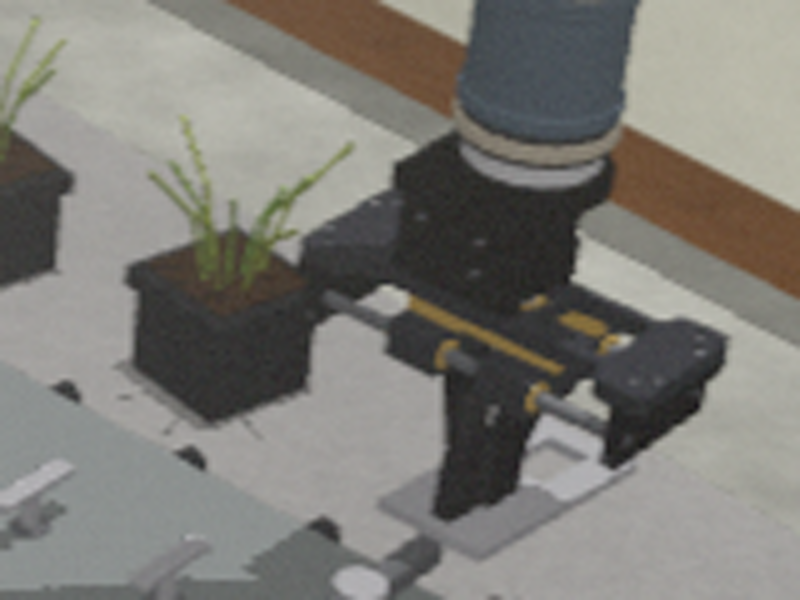

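```bash
python3 -m creep '[[[0.1,0,-0.15,0,5],[0.1,0,-0.15,0,5],[0,0,0,0,5]]]'; python3 -m creep '[[[0.1,0.02,-0.2,0,5],[0,0,-0.1,0,5],[0,0,0,0,5]]]'
python3 -c "
from h import *
c=camera('side');crop(c,350,170,160,120,5,'d11.png')
"
```

```text
time: 17.65
position: [694.2, -361.9, 122.0]
eef_rot: [-2.353, 2.081, -0.004]
contact_force: [-0.9, 0.1, 4.5]
width: 11.7
time: 17.95
position: [697.4, -361.6, 114.8]
eef_rot: [-2.353, 2.08, -0.007]
contact_force: [1.9, -1.3, 3.8]
width: 11.9
```

View pics/d11.png

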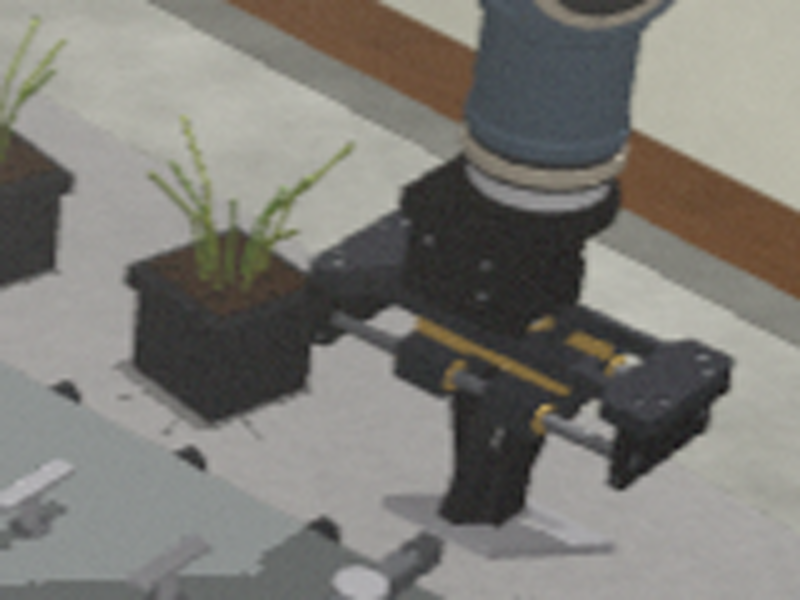

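```bash
python3 -m creep '[[[0.05,0,-0.15,0,5],[0,0,0,0,5]]]'; python3 -m creep '[[[0.5,0,0.5,0,5],[0,0,1,0,5],[0,0,1,0,5],[0,0,1,0,5],[0,0,0,0,5]]]'
python3 -c "
from h import *
c=camera('side');crop(c,350,130,160,120,5,'d12.png')
c=camera('scene');crop(c,160,170,160,120,5,'s12.png')
c=camera('wrist');cv2.imwrite('pics/w12.png',c['img'][:,:,::-1])
"
```

```text
time: 18.2
position: [697.9, -361.4, 110.6]
eef_rot: [-2.353, 2.081, -0.004]
contact_force: [2.4, -1.1, 4.2]
width: 11.9
time: 18.7
position: [710.8, -361.2, 200.3]
eef_rot: [-2.352, 2.08, -0.007]
contact_force: [0.4, -0.3, -1.5]
width: 11.8
```

View pics/d12.png

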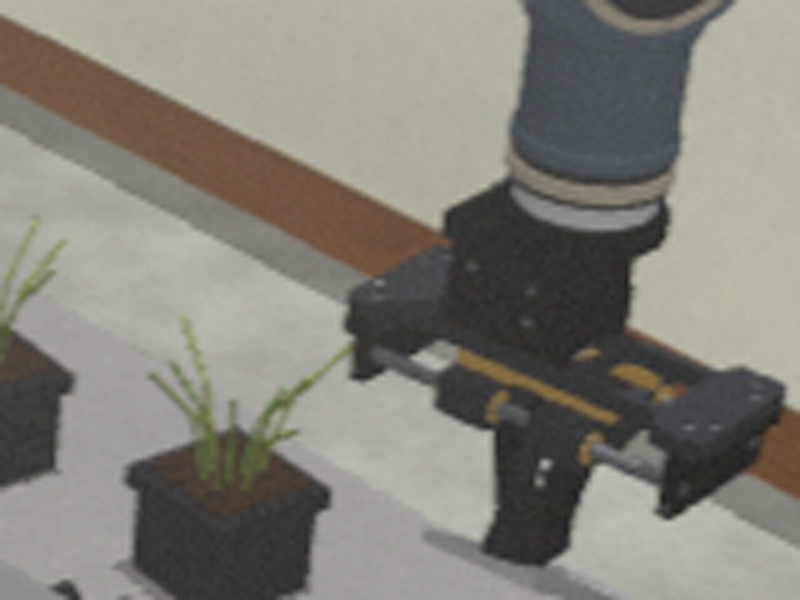

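View pics/w12.png

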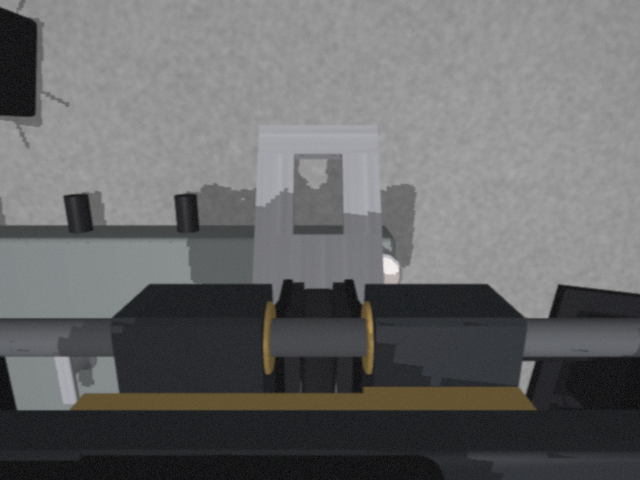

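```bash
cat >> h.py <<'E'
from scipy.optimize import least_squares
def plateR(yaw,th):
    cy,sy,c,s=np.cos(yaw),np.sin(yaw),np.cos(th),np.sin(th)
    return np.array([[cy,-sy,0],[sy,cy,0],[0,0,1]])@np.array([[c,0,s],[0,1,0],[-s,0,c]])
def fitplate(c,obs,x0):
    P=np.array([o[1] for o in obs],float);uv=np.array([o[0] for o in obs],float)
    f=lambda p:(proj(c,P@plateR(p[3],p[4]).T+p[:3])-uv).ravel()
    o=least_squares(f,x0,x_scale=[10,10,10,.1,.1]);return o.x,f(o.x).reshape(-1,2)
def rel(p,tcp):
    # grasp point in plate frame
    g=np.array(tcp)+[0,0,19];return plateR(p[3],p[4]).T@(g-p[:3])
E
python3 - <<'E'
from h import *
c=camera("wrist");t=get_state()["position"]
obs=[((258,126),(68.5,30,6)),((378,126),(68.5,-30,6)),((294,154),(52.5,12,6)),((343,154),(52.5,-12,6)),((294,233),(10.5,12,6)),((343,233),(10.5,-12,6))]
p,r=fitplate(c,obs,[t[0]+30,t[1],t[2]-10,.12,.5])
print(p,np.degrees(p[3:]),np.round(r,1).tolist(),rel(p,t),t)
E
```

```text
[ 7.22118639e+02 -3.58397484e+02  1.73746743e+02  1.25230117e-01
  5.89052959e-01] [ 7.17515717 33.75024845] [[1.4, 0.1], [-0.8, -0.2], [0.1, -0.3], [-0.5, -0.4], [-1.4, 0.4], [1.3, 0.3]] [-33.6184335    0.23165931  25.19679636] [ 708.24503434 -359.91052881  194.37457523]
```

Run:
```python
from h import *
for i in range(4):
    print(get_state()["position"],get_state()["time"]);c=camera("wrist");V=np.array(c["view"]);print(-V[:3,:3].T@V[:3,3])
```

```text
[ 708.24503434 -359.91052881  194.37457523] 18.9
[ 780.40952134 -351.45549232  356.19636085]
[ 708.35795464 -360.01033502  194.46582211] 18.95
[ 780.48716273 -351.53097841  356.31248549]
[ 708.53220116 -360.21999683  194.87260382] 19.0
[ 780.59531455 -351.64271863  356.72656083]
[ 708.77441678 -360.37072785  195.36838092] 19.05
[ 780.7016736  -351.75903389  357.26714657]
```

```bash
python3 -m creep '[[[0,0.86,0.5,0,5],[-0.5,1,0.5,0,5],[-0.7,1,0,0,5],[-0.7,1,0,0,5],[-0.7,1,0,0,5],[-0.7,1,0,0,5],[-0.7,1,0,0,5],[-0.7,1,0,0,5],[-0.7,1,0,0,5],[-0.7,1,0,0,5],[-0.7,1,0,0,5],[-0.7,0,0,0,5]]]'; python3 -m creep '[[[0,0,0,0,5],[0,0,-1,0,5],[0,0,-0.6,0,5],[0,0,0,0,5],[0,0,0,0,5]]]'
python3 -c "
from h import *
print(get_state()['position'])
c=camera('side');crop(c,280,170,160,120,5,'d13.png')
c=camera('scene');crop(c,240,190,120,90,6,'s13.png')
c=camera('wrist');cv2.imwrite('pics/w13.png',c['img'][:,:,::-1])
print(get_state()['position'])
"
```

```text
time: 20.3
position: [521.5, -84.0, 223.0]
eef_rot: [-2.359, 2.071, 0.002]
contact_force: [0.0, 0.2, -1.5]
width: 11.7
time: 20.8
position: [522.9, -89.7, 183.1]
eef_rot: [-2.352, 2.082, -0.002]
contact_force: [0.7, 0.5, -1.7]
width: 11.7
[522.8642087  -89.65941629 183.10428217]
[523.03651417 -89.66100187 183.66899823]
```

View pics/d13.png

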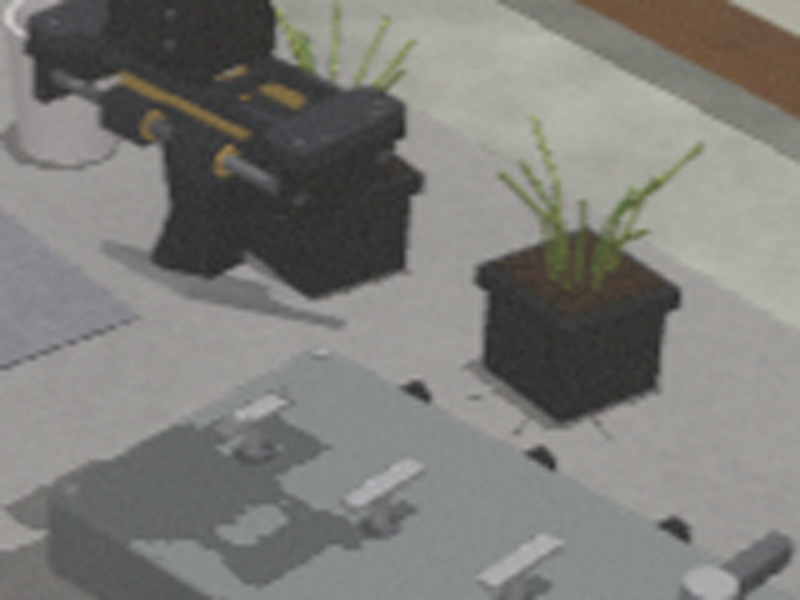

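View pics/s13.png

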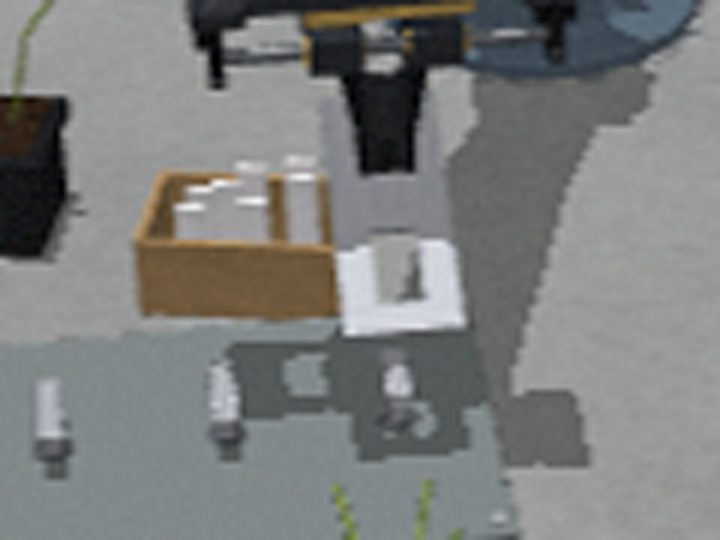

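View pics/w13.png

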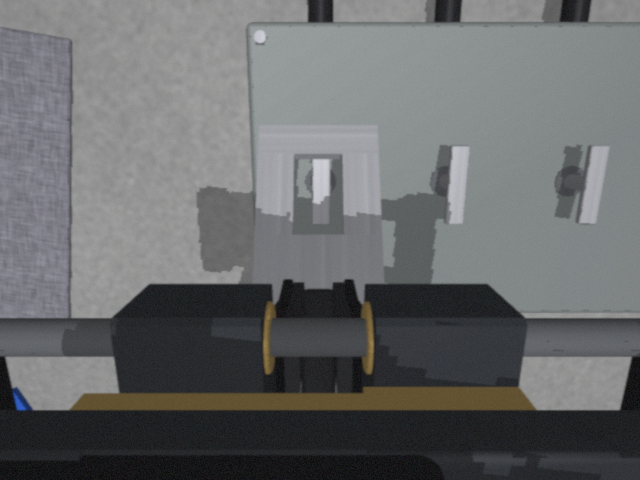

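Run:
```python
from h import *
c=camera("wrist");t=get_state()["position"]
a=ray(c,321,159,77);b=ray(c,321.5,224,77);print(a,b,np.linalg.norm(a-b),(a+b)/2)
for q in((458,145),(457,223)):print(ray(c,*q,77))
obs=[((258,126),(68.5,30,6)),((378,126),(68.5,-30,6)),((294,154),(52.5,12,6)),((343,154),(52.5,-12,6)),((294,233),(10.5,12,6)),((343,233),(10.5,-12,6))]
p,r=fitplate(c,obs,[t[0]+30,t[1],t[2]-10,.12,.5])
R=plateR(p[3],p[4])
e=np.array([np.cos(.1177),np.sin(.1177)]);n=np.array([-e[1],e[0]]);st=((a+b)/2)[:2]
for nm,P in dict(noseedge=(52.5,0,0),nosetip=(68.5,0,0),tailedge=(10.5,0,0)).items():
    w=R@np.array(P)+p[:3];print(nm,w,"rel stud: along %.1f lat %.1f"%((w[:2]-st)@e,(w[:2]-st)@n))
print(np.degrees(p[3:]),t)
```

```text
[577.43164595 -85.00363973  77.        ] [534.73788867 -90.67107199  77.        ] 43.06827950098142 [556.08476731 -87.83735586  77.        ]
[ 596.90407054 -171.17744258   77.        ]
[ 546.54686561 -181.28456355   77.        ]
noseedge [580.41196821 -82.78091832 133.82794492] rel stud: along 24.8 lat 2.2
nosetip [593.66295937 -81.13303454 125.01342779] rel stud: along 38.1 lat 2.2
tailedge [545.62811641 -87.10661324 156.9660524 ] rel stud: along -10.3 lat 2.0
[ 7.08886797 33.42928126] [522.85953881 -89.64584828 183.56167561]
```

```bash
python3 -m creep '[[[0.45,-0.04,0,0,5],[0,0,-0.8,0,5],[0,0,-0.8,0,5],[0,0,-0.5,0,5],[0,0,0,0,5],[0,0,0,0,5]]]'
python3 -c "
from h import *
c=camera('side');crop(c,280,170,160,120,5,'d14.png')
c=camera('scene');crop(c,240,190,120,90,6,'s14.png')
c=camera('wrist');cv2.imwrite('pics/w14.png',c['img'][:,:,::-1])
print(get_state()['position'])
"
```

```text
time: 21.6
position: [534.0, -90.6, 130.4]
eef_rot: [-2.353, 2.082, -0.001]
contact_force: [-0.2, -0.3, -1.6]
width: 12.0
[534.17502344 -90.58339773 131.09921438]
```

View pics/d14.png

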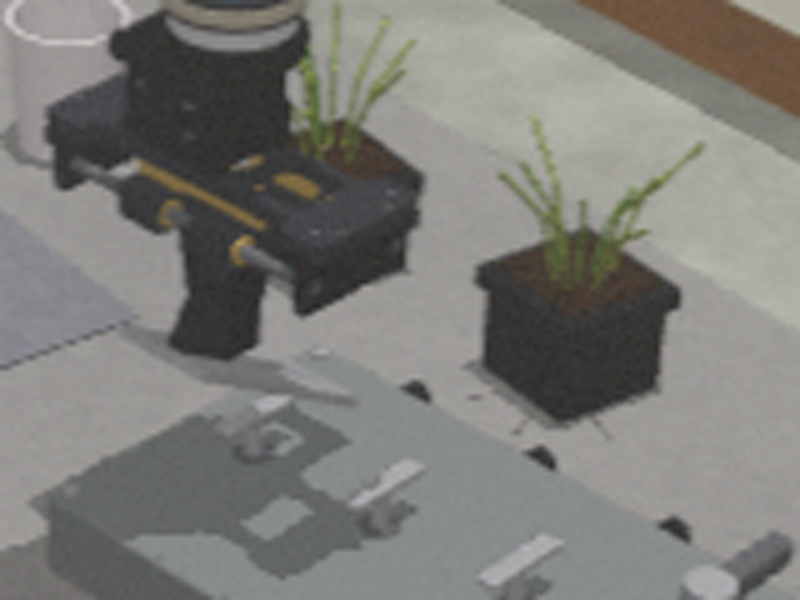

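View pics/s14.png

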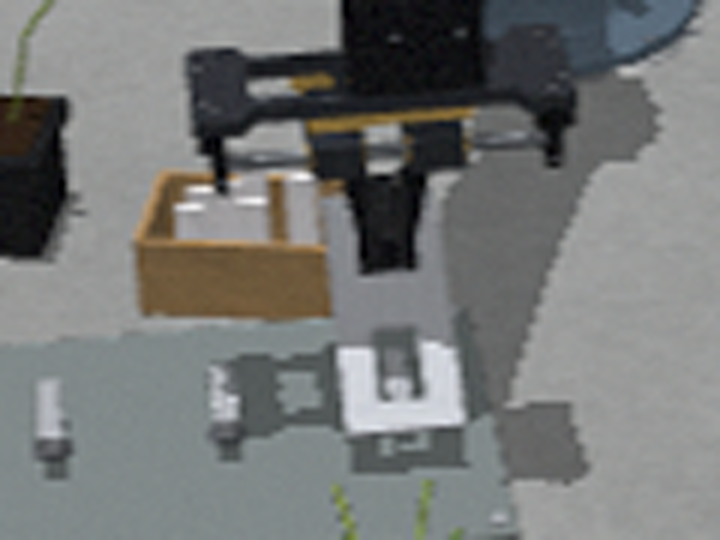

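View pics/w14.png

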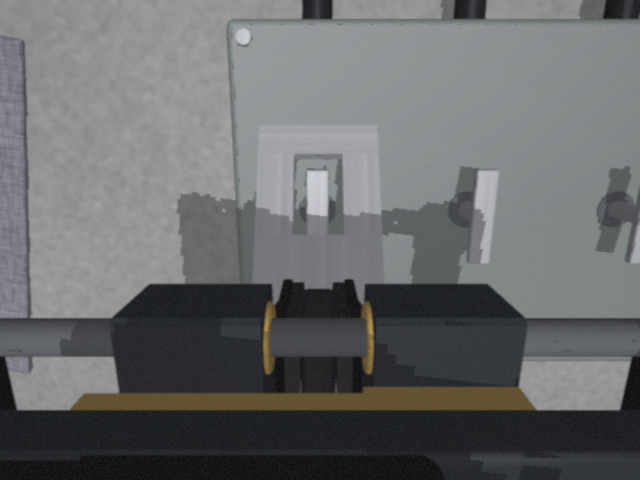

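```bash
python3 -m creep '[[[0,0,-0.35,0,5],[0,0,-0.3,0,5],[0,0,0,0,5],[0,0,0,0,5]]]'
python3 -c "
from h import *
c=camera('side');crop(c,280,170,160,120,5,'d15.png')
c=camera('wrist');crop(c,200,80,240,180,3,'w15.png')
print(get_state()['position'],get_state()['contact_force'])
"
```

```text
time: 22.15
position: [533.0, -90.4, 113.4]
eef_rot: [2.352, -2.081, -0.001]
contact_force: [-0.2, 0.1, -1.2]
width: 11.5
[533.38841519 -90.48284856 113.87354327] [-0.25239092  0.92992216 -2.52930837]
```

View pics/d15.png

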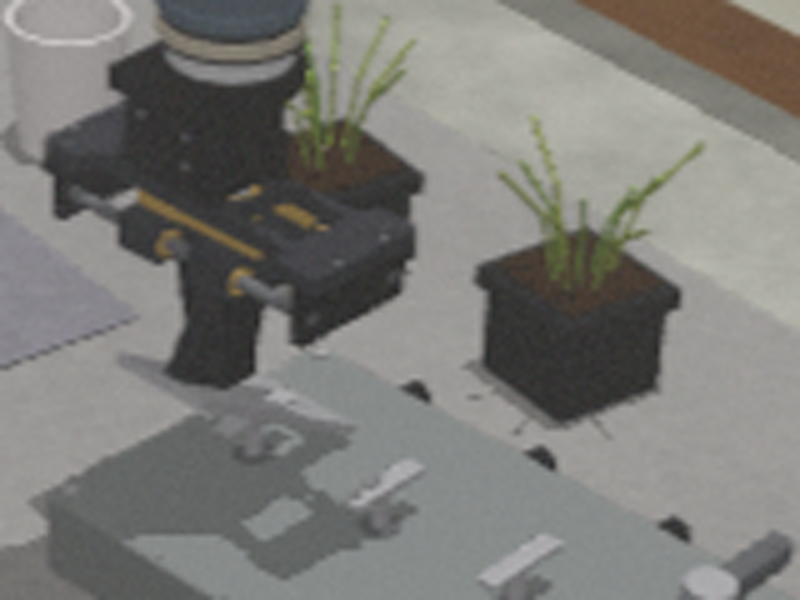

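View pics/w15.png

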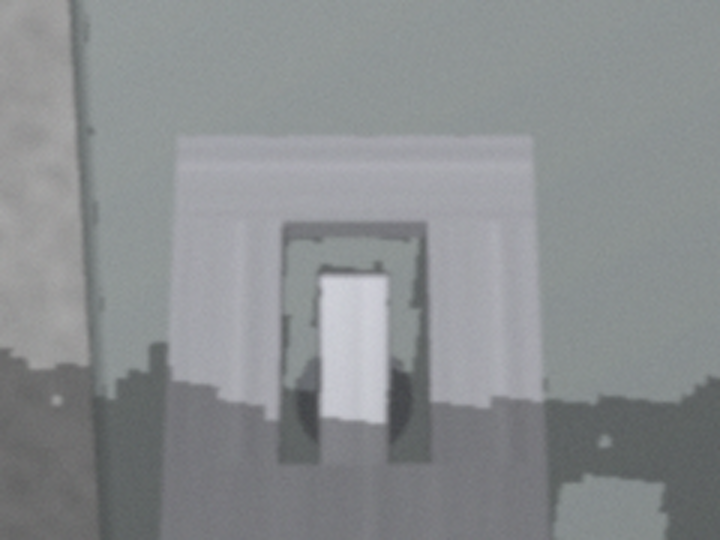

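```bash
python3 -m creep '[[[-0.3,-0.03,0,0,5],[-0.3,-0.03,0,0,5],[-0.2,-0.03,0,0,5],[0,0,0,0,5]]]'; python3 -m creep '[[[-0.1,-0.01,0,0,5],[-0.1,-0.01,0,0,5],[0,0,0,0,5]]]'
python3 -c "
from h import *
c=camera('side');crop(c,280,170,160,120,5,'d16.png')
c=camera('wrist');crop(c,200,80,240,180,3,'w16.png')
print(get_state()['position'],get_state()['contact_force'])
"
```

```text
time: 22.65
position: [512.1, -92.9, 113.9]
eef_rot: [2.352, -2.082, -0.001]
contact_force: [0.5, 0.2, -3.3]
width: 12.1
time: 22.95
position: [507.9, -93.2, 113.8]
eef_rot: [2.353, -2.082, -0.0]
contact_force: [0.2, 0.9, -2.0]
width: 11.8
[508.38530938 -93.20034546 113.83293268] [ 0.01727096 -0.35699504 -1.66512004]
```

View pics/d16.png

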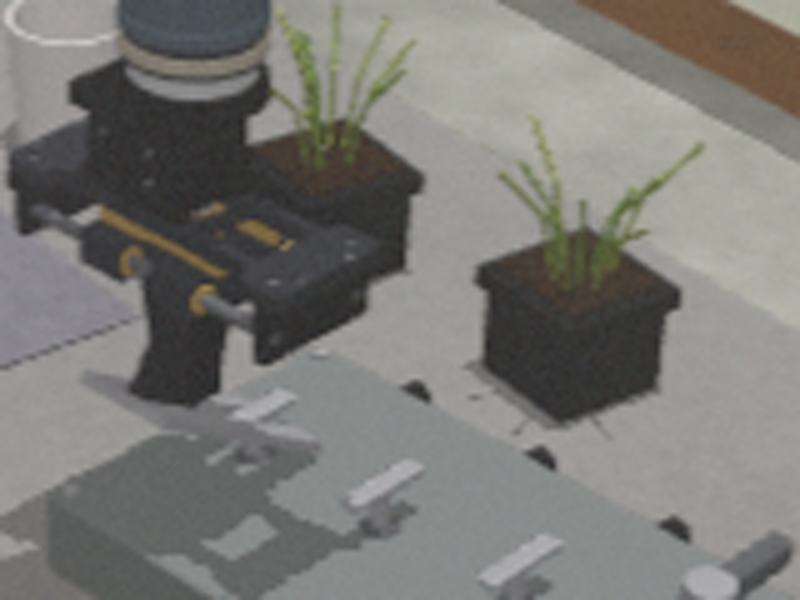

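View pics/w16.png

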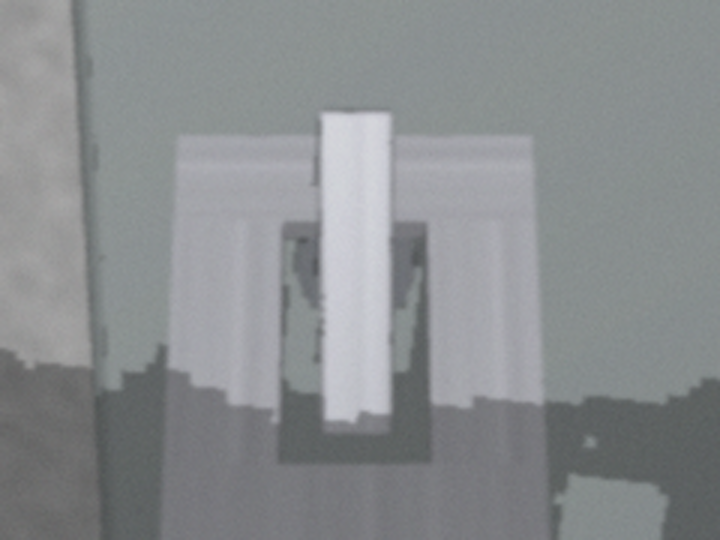

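```bash
python3 -m creep '[[[0,0,-0.12,0,5],[-0.2,-0.025,-0.21,0,5],[-0.21,-0.025,-0.21,0,5],[-0.18,-0.02,-0.24,0,5],[-0.17,-0.02,-0.24,0,5],[0,0,0,0,5]]]'
python3 -c "
from h import *
c=camera('side');crop(c,280,170,160,120,5,'d17.png')
c=camera('wrist');crop(c,200,80,240,180,3,'w17.png')
print(get_state()['position'],get_state()['contact_force'])
"
```

```text
time: 23.65
position: [490.0, -95.5, 87.8]
eef_rot: [-2.352, 2.081, -0.003]
contact_force: [6.3, 0.1, -2.1]
width: 11.6
[490.05265948 -95.45870723  87.99411788] [ 5.2174467   0.65510104 -3.38492888]
```

View pics/d17.png

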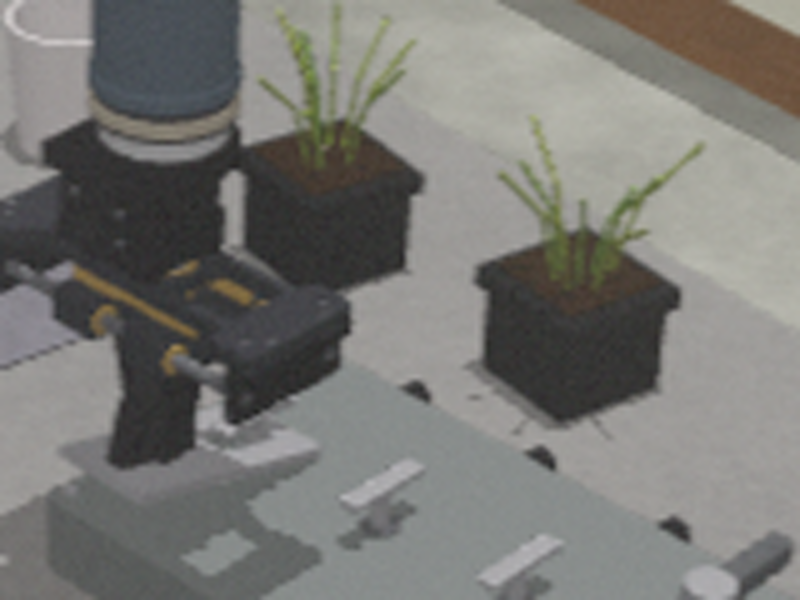

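View pics/w17.png

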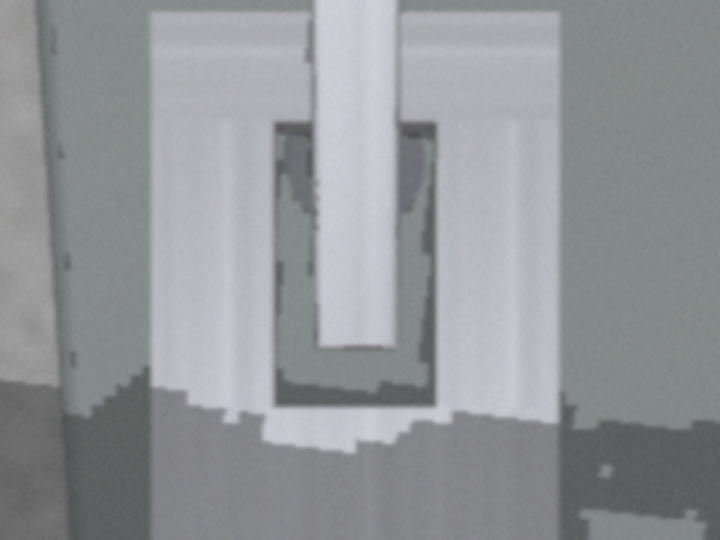

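```bash
python3 -m creep '[[[-0.12,-0.015,-0.3,0,5],[-0.1,-0.01,-0.3,0,5],[-0.05,-0.005,-0.3,0,5],[0,0,-0.1,0,5],[0,0,0,0,5]]]'
python3 -c "
from h import *
c=camera('side');crop(c,280,170,160,120,5,'d18.png')
c=camera('wrist');crop(c,200,40,240,180,3,'w18.png')
print(get_state()['position'],get_state()['contact_force'])
"
```

```text
time: 24.25
position: [481.1, -96.4, 62.4]
eef_rot: [2.351, -2.081, -0.004]
contact_force: [1.6, 0.6, -1.5]
width: 11.7
[481.20377132 -96.31899662  62.71043927] [ 2.11273573  0.09186921 -2.2571354 ]
```

View pics/d18.png

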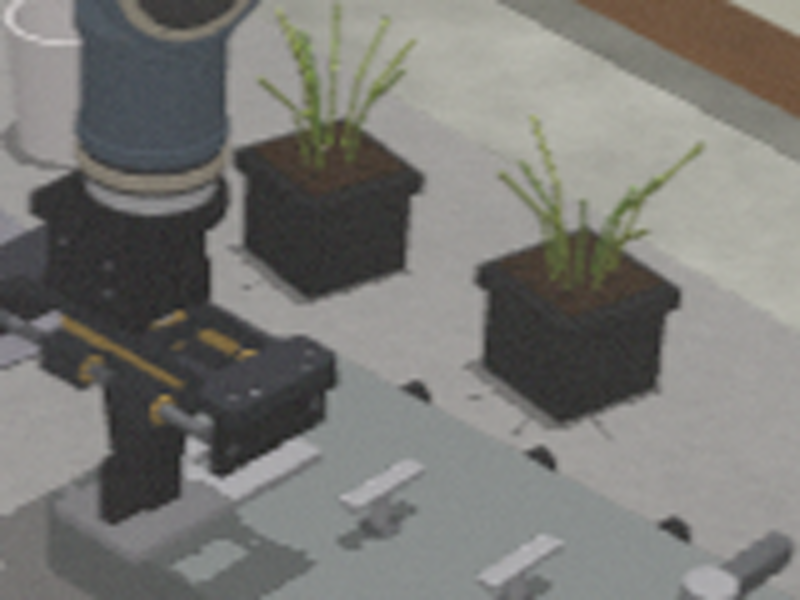

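View pics/w18.png

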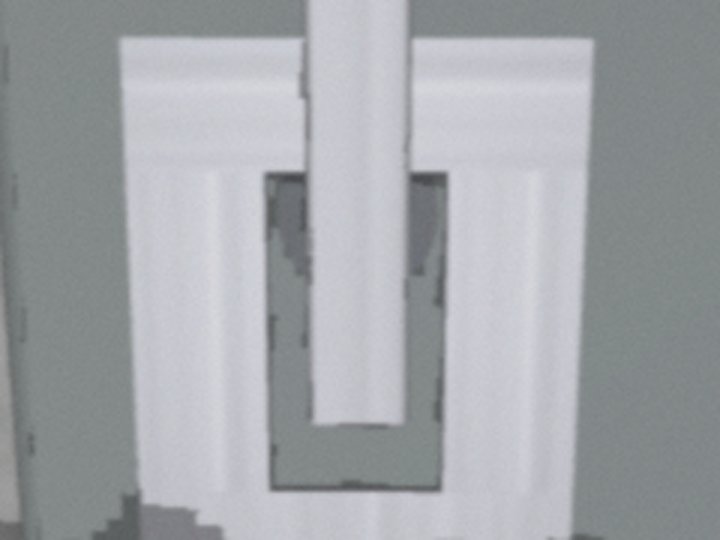

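```bash
python3 -m creep '[[[0.2,0.025,-0.02,0,5],[0.2,0.025,0,0,5],[0.15,0.01,0,0,5],[0,0,0,0,5],[0,0,0,0,30],[0,0,0,0,30],[0,0,0,0,30],[0,0,0,0,30]]]'; python3 -m creep '[[[0,0,0.5,0,30],[0,0,1,0,30],[0,0,1,0,30],[0,0,1,0,30],[0,0,1,0,30],[0,0,1,0,30],[0,0,0,0,30],[0,0,0,0,30]]]'
python3 -c "
from h import *
c=camera('side');crop(c,270,170,160,120,5,'d19.png')
c=camera('wrist');cv2.imwrite('pics/w19.png',c['img'][:,:,::-1])
print(get_state()['position'],get_state()['contact_force'])
"
```

```text
time: 25.15
position: [496.3, -94.7, 63.0]
eef_rot: [-2.353, 2.082, -0.0]
contact_force: [0.3, -0.3, 0.1]
width: 28.8
time: 25.95
position: [496.3, -94.7, 201.2]
eef_rot: [-2.352, 2.081, -0.002]
contact_force: [-0.2, -0.3, -1.2]
width: 29.6
[495.43294872 -94.56213685 199.64732399] [-0.22423521  0.70104464 -0.18463925]
```

View pics/d19.png

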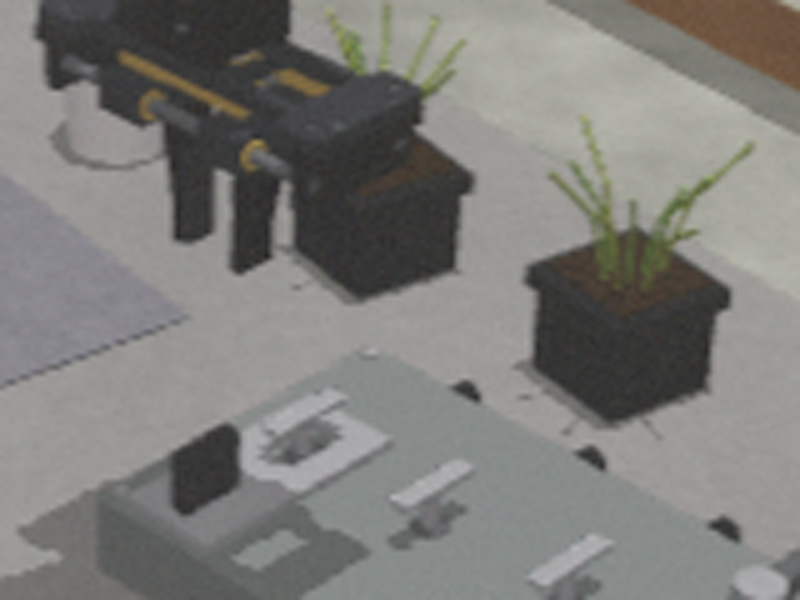

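View pics/w19.png

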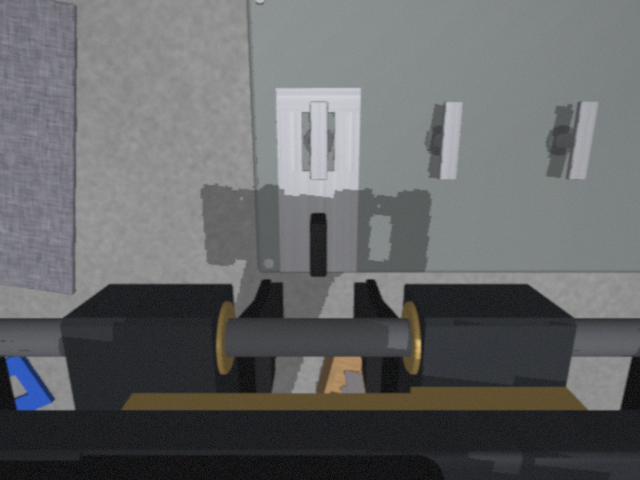

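```bash
python3 -m creep '[[[0,0.7,0,1,40],[0,0.7,0,1,40],[0,0.7,0,1,40],[0,0.7,0,1,40],[0,0.7,0,1,40],[0,0.7,0,1,40],[0,0.7,0,1,40],[0,0.7,0,1,40],[0,0.7,0,1,40],[0,0.7,0,1,40],[0,0.7,0,1,40],[0,0.7,0,1,40]]]' && python3 -m creep '[[[0.2,0.7,0,1,40],[0.2,0.7,0,1,40],[0.2,0.7,0,1,40],[0.2,0.7,0,1,40],[0.2,0.7,0,1,40],[0.2,0.7,0,1,40],[0.2,0.7,0,1,40],[0.2,0.7,0,1,40],[0.2,0.7,0,1,40],[0.2,0.7,0,1,40],[0.2,0.6,0,1,40],[0.1,0,0,1,40]]]' && python3 -m creep '[[[0,0,0,1,40],[0,0,0,1,40],[0,0,0,1,40],[0,0,0,1,40],[0,0,0,1,40],[0,0,0,1,40],[0,0,0,1,40],[0,0,0,1,40],[0,0,0,1,40],[0,0,0,1,40],[0,0,0,1,40],[0,0,0,1,40]]]'
python3 -c "
from h import *
print(get_state()['position'],get_state()['joint_positions'])
c=camera('scene');crop(c,340,190,160,120,5,'s20.png')
c=camera('wrist');cv2.imwrite('pics/w20.png',c['img'][:,:,::-1])
"
```

```text
time: 27.25
position: [495.4, 115.7, 199.0]
eef_rot: [3.078, -0.621, -0.004]
contact_force: [-0.4, -0.0, 0.4]
width: 39.7
time: 28.45
position: [552.6, 307.8, 198.5]
eef_rot: [-2.974, -1.007, 0.004]
contact_force: [-0.1, 0.5, -0.2]
width: 40.3
time: 29.65
position: [553.1, 304.7, 198.6]
eef_rot: [-2.077, -2.356, 0.004]
contact_force: [0.2, 0.8, 0.2]
width: 39.6
[553.09653431 304.73383289 198.59723649] [-0.22450433  0.46413067 -0.47899302  1.64710682  0.23388332  1.09090657
  0.92717004]
```

View pics/w20.png

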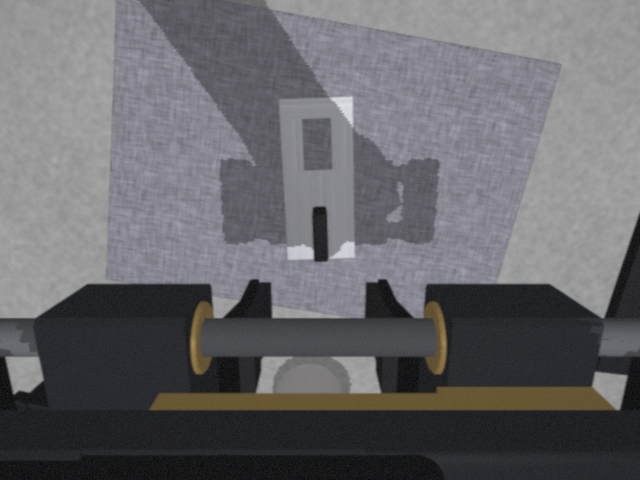

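View pics/s20.png

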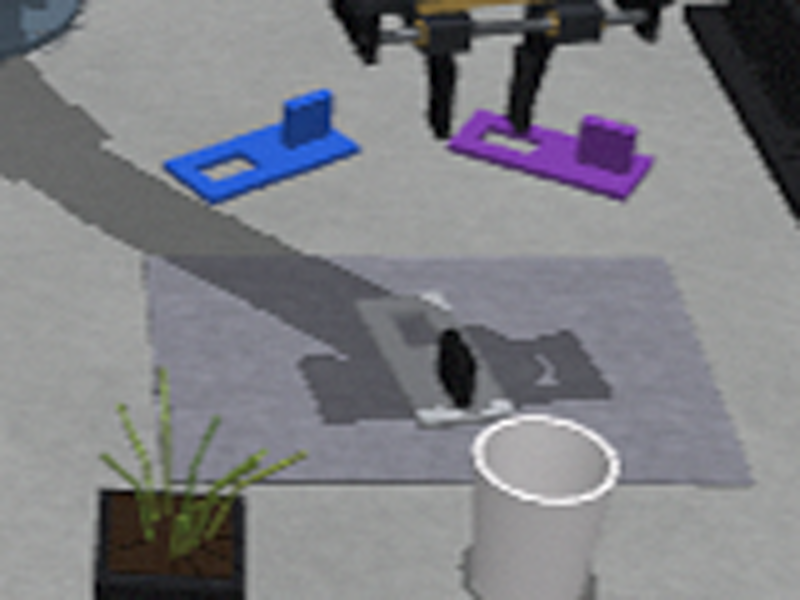

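Run:
```python
from h import *
c=camera("wrist");t=get_state()["position"]
q=[ray(c,*u,10) for u in((279,99),(352.5,97),(288,260),(354.5,258))]
n=(q[0]+q[1])/2;ta=(q[2]+q[3])/2;d=n-ta
print(q,np.linalg.norm(d),np.degrees(np.arctan2(d[1],d[0])),(n+ta)/2)
u=d/np.linalg.norm(d);print("grasp",(n+ta)/2-31*u,t)
from scipy.spatial.transform import Rotation as Ro
R=Ro.from_rotvec(get_state()["eef_rot"]).as_matrix();print("jaw angle",np.degrees(np.arctan2(R[1,0],R[0,0])))
```

```text
[array([461.0796953 , 261.27361789,  10.        ]), array([452.25983005, 320.46337128,  10.        ]), array([596.79756169, 282.7230956 ,  10.        ]), array([587.6096411 , 341.89780989,  10.        ])] 137.2194556446264 -171.01010111734928 [524.43668203 301.58947367  10.        ]
grasp [555.05587507 306.43354406  10.        ] [553.27632712 304.795053   198.94588662]
jaw angle 96.8928253772562
```

```bash
python3 -m creep '[[[0.07,0.06,-0.5,0.4,40],[0,0,-1,0,40],[0,0,-1,0,40],[0,0,-1,0,40],[0,0,-1,0,40],[0,0,-1,0,40],[0,0,-1,0,40],[0,0,-0.6,0,40],[0,0,-0.25,0,40],[0,0,0,0,40],[0,0,0,0,40]]]'
python3 -c "
from h import *
c=camera('scene');crop(c,340,190,160,120,5,'s21.png')
"
```

```text
time: 30.9
position: [556.1, 307.3, 17.4]
eef_rot: [2.04, 2.389, 0.002]
contact_force: [-0.8, -0.1, 0.1]
width: 40.2
```

View pics/s21.png

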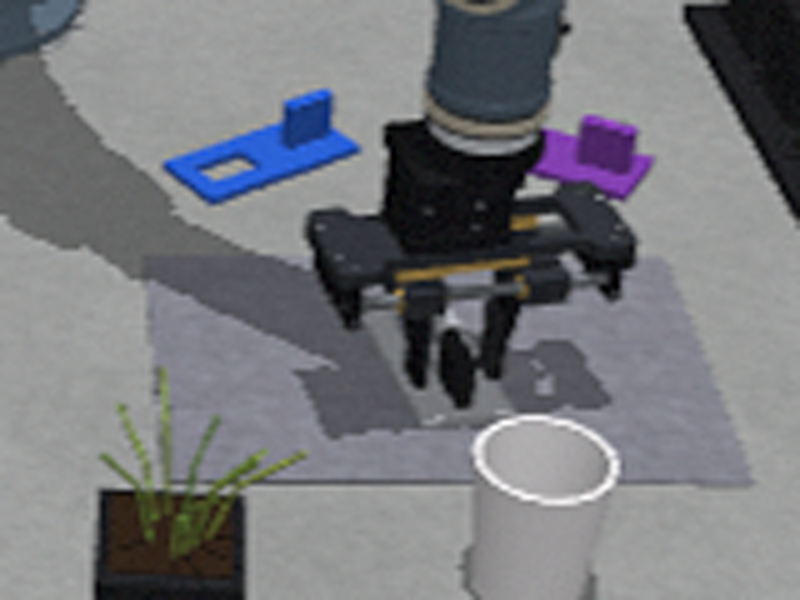

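```bash
python3 -m creep '[[[0,0,-0.06,0,10],[0,0,0,0,10],[0,0,0,0,5],[0,0,0,0,5],[0,0,0,0,5]]]' && python3 -m creep '[[[0,0,0.5,0,5],[0,0,1,0,5],[0,0,1,0,5],[0,0,1,0,5],[0,0,1,0,5],[0,0,1,0,5],[0,0,1,0,5],[0,0,1,0,5],[0,0,0,0,5]]]'
python3 -c "
from h import *
c=camera('scene');crop(c,340,150,160,120,5,'s22.png')
c=camera('wrist');cv2.imwrite('pics/w22.png',c['img'][:,:,::-1])
"
```

```text
time: 31.45
position: [555.7, 306.6, 15.3]
eef_rot: [2.04, 2.389, 0.0]
contact_force: [0.7, 0.2, 1.8]
width: 12.0
time: 32.35
position: [557.1, 308.4, 207.1]
eef_rot: [2.039, 2.387, 0.012]
contact_force: [0.1, 0.9, -1.9]
width: 11.9
```

View pics/w22.png

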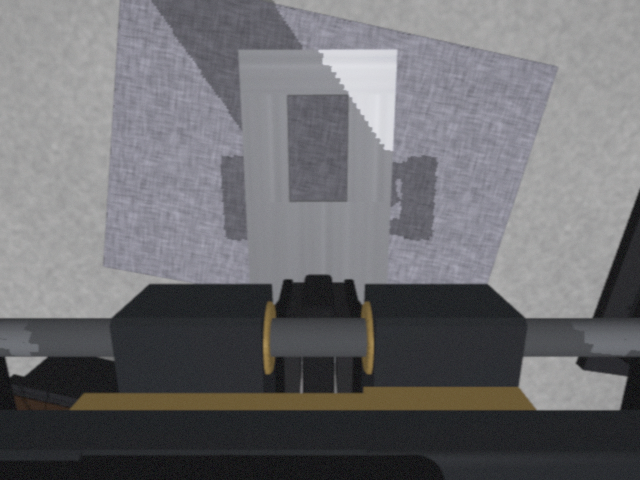

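```bash
python3 -m creep '[[[0,-1,0,-1,5],[0,-1,0,-1,5],[0,-1,0,-1,5],[0,-1,0,-1,5],[0,-1,0,-1,5],[0,-1,0,-1,5],[0,-1,0,-1,5],[0,-1,0,-1,5],[0,-1,0,-1,5],[0,-1,0,-1,5],[0,-1,0,-1,5],[0,-1,0,-1,5]]]' && python3 -m creep '[[[0,-1,0,-1,5],[0,-1,0,-1,5],[0,-1,0,-1,5],[0,-1,0,-1,5],[0,-1,0,-1,5],[0,-1,0,-1,5],[0,-1,0,-1,5],[0,-1,0,-1,5],[0,-1,0,-1,5],[0,-1,0,-1,5],[0.3,-1,0,-1,5],[0.6,-1,0,-1,5]]]' && python3 -m creep '[[[0.6,-1,0,-1,5],[0.6,-1,0,-1,5],[0.6,-0.8,0,-1,5],[0.6,0,0,-1,5],[0.6,0,0,-1,5],[0.6,0,0,-1,5],[0.54,0,0,-1,5],[0,0,0,-1,5],[0,0,0,-1,5],[0,0,0,-1,5],[0,0,0,-1,5],[0,0,0,-1,5]]]'
python3 -c "
from h import *
from scipy.spatial.transform import Rotation as Ro
s=get_state();R=Ro.from_rotvec(s['eef_rot']).as_matrix();print(s['position'],s['width'],'jaw angle',np.degrees(np.arctan2(R[1,0],R[0,0])))
c=camera('wrist');cv2.imwrite('pics/w23.png',c['img'][:,:,::-1])
c=camera('scene');cv2.imwrite('pics/s23.png',c['img'][:,:,::-1])
"
```

```text
time: 33.65
position: [554.1, 5.6, 200.7]
eef_rot: [-2.962, -1.043, 0.005]
contact_force: [0.3, 0.3, -1.9]
width: 11.6
time: 34.85
position: [576.0, -294.1, 200.6]
eef_rot: [-3.087, 0.58, 0.007]
contact_force: [1.6, 0.4, -2.3]
width: 11.8
time: 36.05
position: [680.4, -362.5, 199.7]
eef_rot: [2.384, -2.044, -0.007]
contact_force: [-0.8, -1.2, -1.9]
width: 11.7
[ 680.40439896 -362.49762051  199.73353599] 11.71553144072381 jaw angle -81.21168278176131
```

View pics/w23.png

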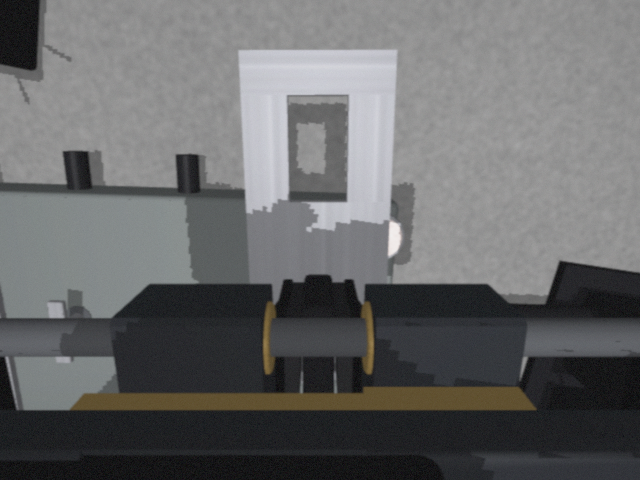

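View pics/s23.png

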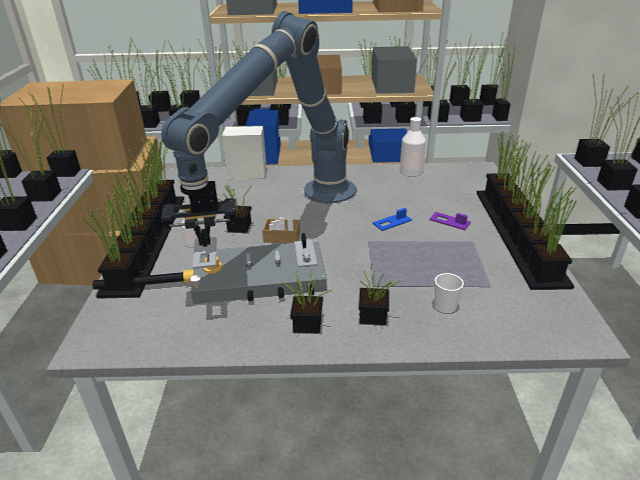

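```bash
python3 -m creep '[[[0.1,0.02,-0.5,-0.4,5],[0,0,-1,0,5],[0,0,-0.8,0,5],[0,0,-0.3,0,5],[0,0,0,0,5]]]'; python3 -m creep '[[[0,0,-0.1,0,5],[0,0,-0.1,0,5],[0.1,0,-0.1,0,5],[0.1,0,-0.1,0,5],[0,0,0,0,5]]]'; python3 -m creep '[[[0.1,0,-0.15,0,5],[0.1,0,-0.15,0,5],[0.1,0.02,-0.2,0,5],[0,0,-0.1,0,5],[0.05,0,-0.15,0,5],[0,0,0,0,5]]]'
python3 -c "
from h import *
c=camera('side');crop(c,350,170,160,120,5,'d24.png')
"
```

```text
time: 36.65
position: [682.9, -362.0, 135.1]
eef_rot: [2.353, -2.08, -0.007]
contact_force: [1.0, 0.1, -2.2]
width: 11.9
time: 37.15
position: [689.1, -363.6, 128.9]
eef_rot: [2.352, -2.081, 0.002]
contact_force: [-2.3, -0.3, 5.4]
width: 11.9
time: 37.75
position: [697.9, -361.4, 107.3]
eef_rot: [-2.353, 2.081, 0.002]
contact_force: [0.6, -0.6, -2.2]
width: 11.8
```

View pics/d24.png

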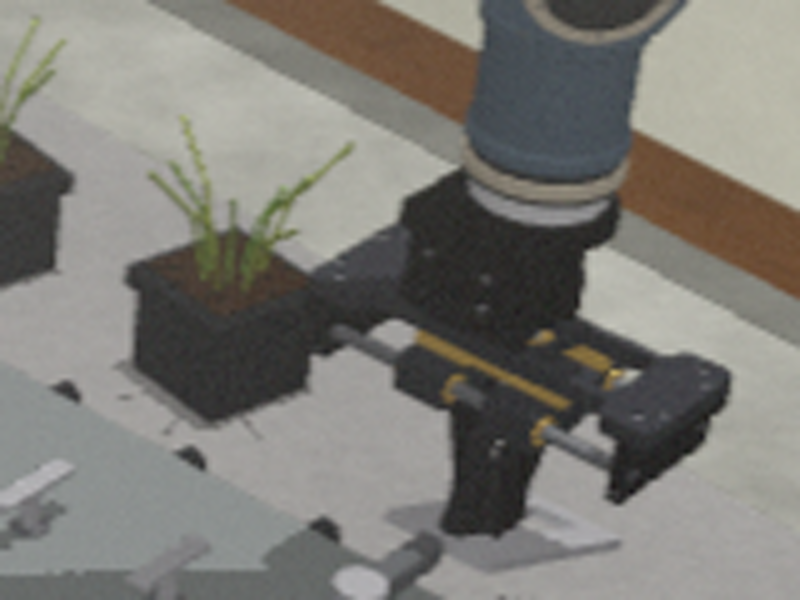

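```bash
python3 -m creep '[[[0.2,0,0.5,0,5],[0,0,1,0,5],[0,0,1,0,5],[0,0,1,0,5],[0,0,0,0,5],[0,0,0,0,5]]]'
python3 -c "
from h import *
c=camera('side');crop(c,350,130,160,120,5,'d25.png')
c=camera('wrist');cv2.imwrite('pics/w25.png',c['img'][:,:,::-1])
"
```

```text
time: 38.4
position: [702.9, -362.4, 197.0]
eef_rot: [-2.353, 2.082, -0.002]
contact_force: [-0.8, 0.5, -2.0]
width: 11.5
```

View pics/w25.png

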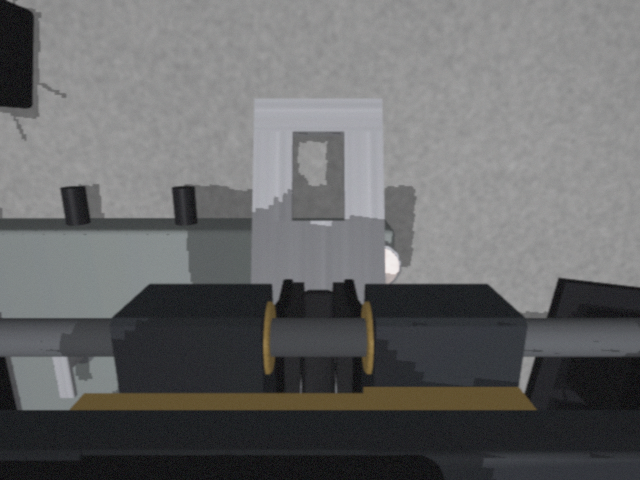

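View pics/d25.png

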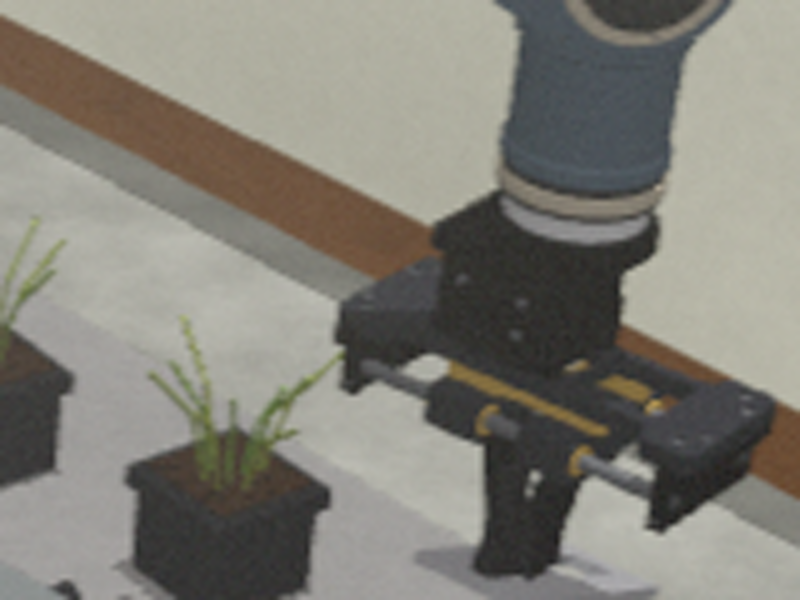

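Run:
```python
from h import *
c=camera("wrist");t=get_state()["position"]
obs=[((254,99),(68.5,30,6)),((383,99),(68.5,-30,6)),((292,132),(52.5,12,6)),((344,132),(52.5,-12,6)),((292,219),(10.5,12,6)),((344,219),(10.5,-12,6))]
p,r=fitplate(c,obs,[t[0]+30,t[1],t[2]-10,.12,.5])
print(p,np.degrees(p[3:]),np.round(r,1).tolist(),rel(p,t),t)
```

```text
[ 7.23073372e+02 -3.58915610e+02  1.75189080e+02  1.20959890e-01
  4.19658538e-01] [ 6.93049121 24.04466306] [[0.7, 0.0], [-1.2, 0.2], [0.5, -0.8], [-0.1, -0.7], [-0.6, 0.5], [0.7, 0.6]] [-34.91374735  -0.06509393  25.94488993] [ 701.92394948 -361.55196511  194.10824164]
```

```bash
python3 -m creep '[[[-0.5,-0.05,0,0,5],[0,0,-1,0,5],[0,0,-1,0,5],[0,0,-0.8,0,5],[0,0,0,0,5],[0,0,0,0,5]]]';  python3 -m creep '[[[0,0,-0.1,0,5],[0,0,-0.1,0,5],[0,0,-0.1,0,5],[0,0,0,0,5]]]';  python3 -m creep '[[[0,0,-0.1,0,5],[0,0,0,0,5]]]'
```

```text
time: 39.15
position: [689.9, -363.2, 125.5]
eef_rot: [2.353, -2.081, -0.003]
contact_force: [0.6, 0.1, -1.0]
width: 11.7
time: 39.55
position: [690.4, -363.7, 119.2]
eef_rot: [-2.353, 2.082, -0.001]
contact_force: [-0.1, 0.0, -1.2]
width: 11.8
time: 39.75
position: [690.8, -363.7, 118.0]
eef_rot: [-2.353, 2.081, -0.003]
contact_force: [-1.0, 0.4, 3.3]
width: 11.9
```

Contact starts; press on.

```bash
python3 -m creep '[[[0.02,0,-0.1,0,5],[0.02,0,-0.1,0,5],[0,0,0,0,5]]]';  python3 -m creep '[[[0.02,0,-0.1,0,5],[0,0,-0.05,0,5],[0,0,0,0,5]]]'; python3 -m creep '[[[0.3,0,0.5,0,5],[0,0,1,0,5],[0,0,1,0,5],[0,0,1,0,5],[0,0,0,0,5],[0,0,0,0,5]]]'
python3 -c "
from h import *
c=camera('wrist');cv2.imwrite('pics/w26.png',c['img'][:,:,::-1])
"
```

```text
time: 40.05
position: [692.3, -363.7, 113.3]
eef_rot: [-2.353, 2.081, -0.004]
contact_force: [0.2, 0.5, 5.4]
width: 11.9
time: 40.35
position: [693.4, -363.9, 110.2]
eef_rot: [-2.352, 2.08, -0.007]
contact_force: [0.1, 1.7, 7.0]
width: 11.5
time: 40.95
position: [699.0, -363.4, 194.5]
eef_rot: [-2.353, 2.082, 0.0]
contact_force: [-0.5, -0.8, -2.2]
width: 11.5
```

View pics/w26.png

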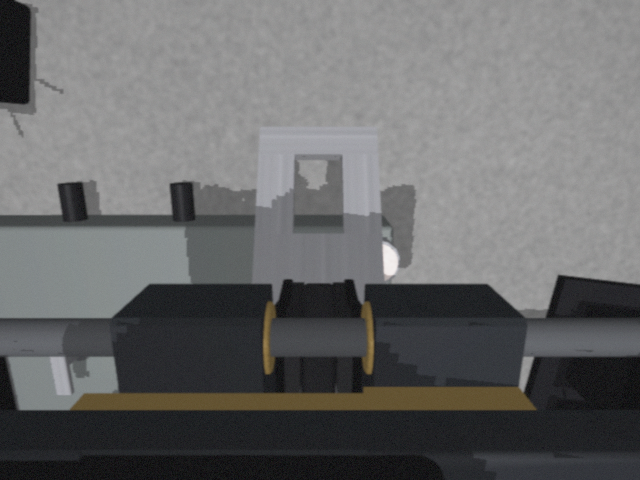

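```bash
python3 -m creep '[[[0,0.9,0.5,0,5],[-0.5,0.9,0.4,0,5],[-0.8,0.9,0,0,5],[-0.8,0.9,0,0,5],[-0.8,0.9,0,0,5],[-0.8,0.9,0,0,5],[-0.8,0.9,0,0,5],[-0.8,0.9,0,0,5],[-0.8,0.16,0,0,5],[0,0,0,0,5]]]'; python3 -m creep '[[[-0.1,0,-0.6,0,5],[0,0,-0.6,0,5],[0,0,0,0,5],[0,0,0,0,5]]]'
python3 -c "
from h import *
c=camera('wrist');cv2.imwrite('pics/w27.png',c['img'][:,:,::-1])
print(get_state()['position'])
"
```

```text
time: 42.0
position: [543.4, -178.0, 215.7]
eef_rot: [2.352, -2.079, -0.008]
contact_force: [1.2, -0.7, -2.2]
width: 11.7
time: 42.4
position: [544.3, -179.7, 186.8]
eef_rot: [2.352, -2.081, -0.001]
contact_force: [0.6, -0.3, -1.8]
width: 11.2
[ 544.75747274 -179.83233547  187.48250804]
```

View pics/w27.png

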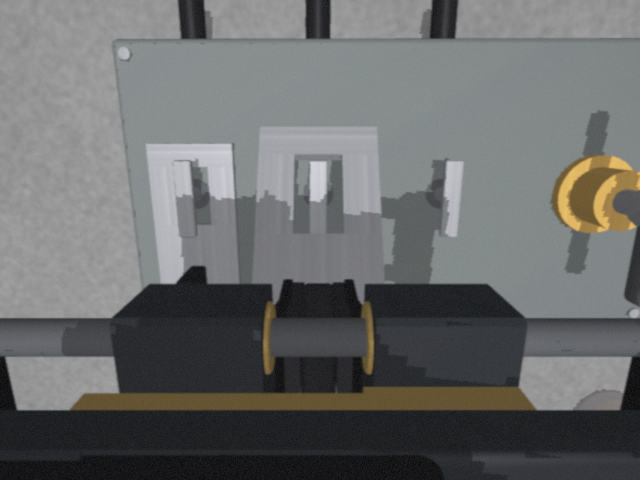

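```bash
python3 -m creep '[[[0,0,-0.8,0,5],[0,0,-0.8,0,5],[0,0,-0.65,0,5],[0,0,0,0,5],[0,0,0,0,5]]]'
python3 -c "
from h import *
c=camera('wrist');crop(c,200,80,240,180,3,'w28.png')
print(get_state()['position'])
"
```

```text
time: 42.95
position: [545.0, -179.8, 132.0]
eef_rot: [-2.353, 2.082, -0.002]
contact_force: [0.0, -0.1, -1.9]
width: 11.5
[ 545.3005091  -179.88741912  132.4841436 ]
```

View pics/w28.png

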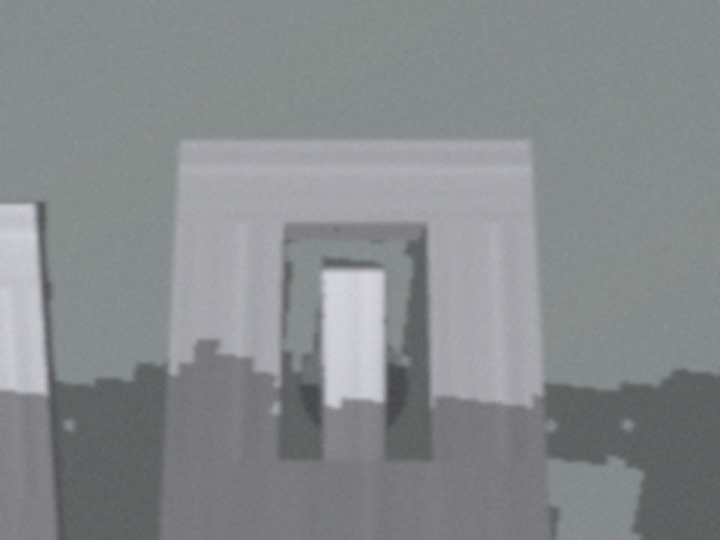

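```bash
python3 -m creep '[[[0,0,-0.35,0,5],[0,0,-0.37,0,5],[0,0,0,0,5],[0,0,0,0,5]]]'; python3 -m creep '[[[-0.3,-0.03,0,0,5],[-0.3,-0.03,0,0,5],[-0.2,-0.03,0,0,5],[0,0,0,0,5]]]'; python3 -m creep '[[[-0.1,-0.01,0,0,5],[-0.1,-0.01,0,0,5],[0,0,0,0,5]]]'
python3 -c "
from h import *
c=camera('side');crop(c,280,170,160,120,5,'d29.png')
c=camera('wrist');crop(c,200,80,240,180,3,'w29.png')
print(get_state()['position'],get_state()['contact_force'])
"
```

```text
time: 43.4
position: [544.1, -179.4, 113.0]
eef_rot: [2.353, -2.081, -0.001]
contact_force: [-0.3, -0.3, -2.6]
width: 11.8
time: 43.8
position: [523.1, -182.1, 113.5]
eef_rot: [2.352, -2.083, -0.0]
contact_force: [-0.5, -0.7, -1.4]
width: 11.9
time: 44.1
position: [519.1, -182.2, 113.4]
eef_rot: [-2.353, 2.082, -0.0]
contact_force: [0.5, -0.5, -2.1]
width: 12.0
[ 519.37908607 -182.18381476  113.35712473] [-0.19385129  0.24185762 -1.76585091]
```

View pics/w29.png

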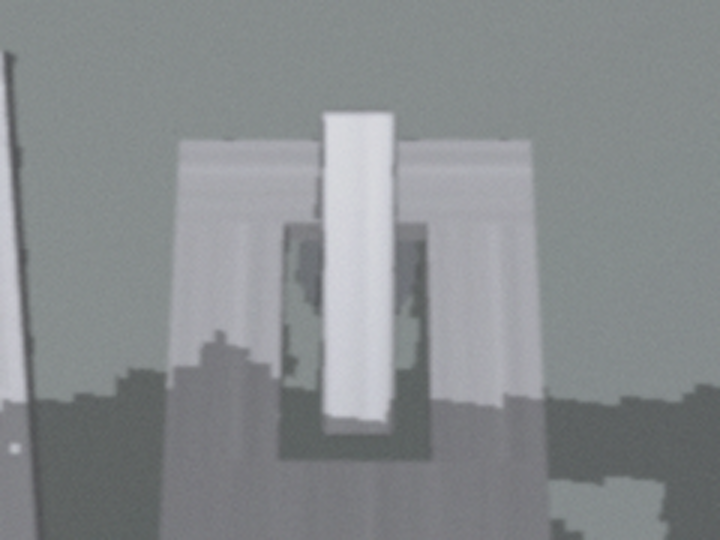

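View pics/d29.png

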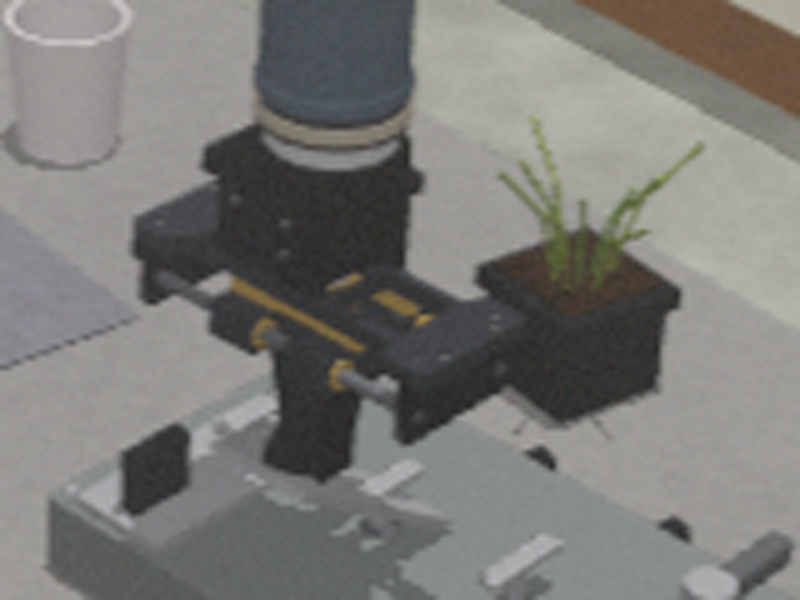

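```bash
python3 -m creep '[[[0,0,-0.12,0,5],[-0.2,-0.025,-0.21,0,5],[-0.21,-0.025,-0.21,0,5],[-0.18,-0.02,-0.24,0,5],[-0.17,-0.02,-0.24,0,5],[0,0,0,0,5]]]'
python3 -c "
from h import *
c=camera('wrist');crop(c,200,40,240,180,3,'w30.png')
"
```

```text
time: 44.8
position: [501.0, -184.5, 87.2]
eef_rot: [-2.352, 2.081, -0.003]
contact_force: [4.9, 1.1, -1.6]
width: 11.7
```

View pics/w30.png

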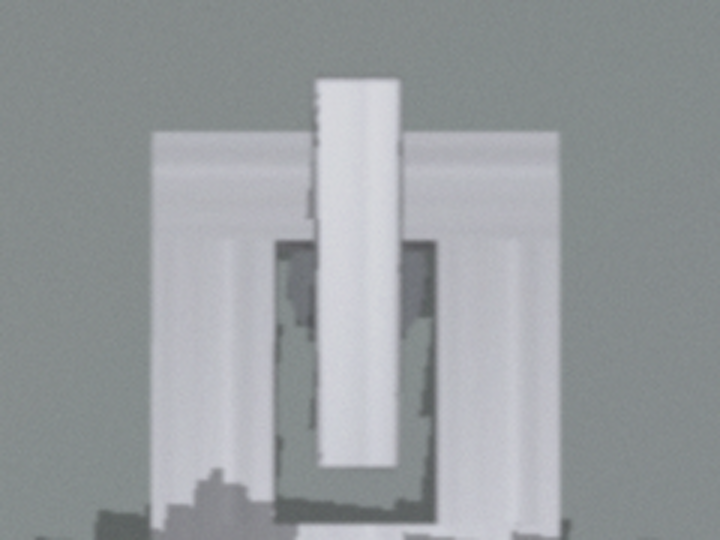

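```bash
python3 -m creep '[[[-0.12,-0.015,-0.3,0,5],[-0.1,-0.01,-0.3,0,5],[-0.05,-0.005,-0.3,0,5],[0,0,-0.1,0,5],[0,0,0,0,5]]]'; python3 -m creep '[[[0.2,0.025,-0.02,0,5],[0.2,0.025,0,0,5],[0.15,0.01,0,0,5],[0,0,0,0,5]]]'
python3 -c "
from h import *
c=camera('side');crop(c,280,170,160,120,5,'d31.png')
c=camera('wrist');crop(c,200,40,240,180,3,'w31.png')
"
```

```text
time: 45.35
position: [491.8, -185.3, 61.8]
eef_rot: [2.351, -2.081, -0.005]
contact_force: [0.6, -0.3, -1.8]
width: 12.1
time: 45.75
position: [507.8, -183.2, 62.1]
eef_rot: [2.354, -2.08, -0.0]
contact_force: [0.0, 0.6, -2.1]
width: 11.8
```

View pics/w31.png

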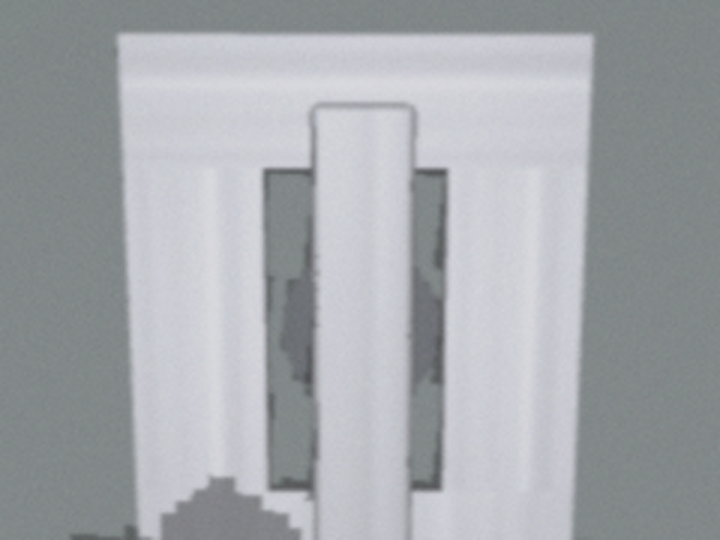

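View pics/d31.png

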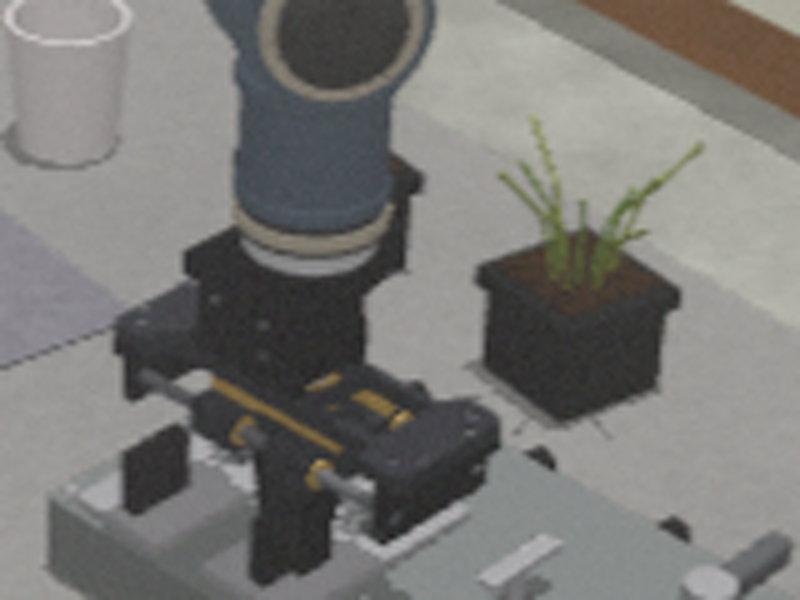

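Plate centred under the head of stud1 (w31). Release and lift.

```bash
python3 -m creep '[[[0,0,0,0,30],[0,0,0,0,30],[0,0,0,0,30],[0,0,0,0,30],[0,0,0.5,0,30],[0,0,1,0,30],[0,0,1,0,30],[0,0,1,0,30],[0,0,1,0,30],[0,0,1,0,30],[0,0,1,0,30],[0,0,0,0,30]]]'; python3 -m creep '[[[0,0,0,0,30],[0,0,0,0,30],[0,0,0,0,30],[0,0,0,0,30]]]'
python3 -c "
from h import *
print(get_state()['contact_force'])
c=camera('side');crop(c,270,200,200,150,4,'d32.png')
c=camera('wrist');cv2.imwrite('pics/w32.png',c['img'][:,:,::-1])
c=camera('scene');cv2.imwrite('pics/s32.png',c['img'][:,:,::-1])
"
```

```text
time: 47.05
position: [509.4, -184.7, 229.3]
eef_rot: [-2.349, 2.079, -0.011]
contact_force: [0.3, -0.9, -0.8]
width: 30.2
time: 47.45
position: [506.8, -183.6, 223.9]
eef_rot: [2.352, -2.081, -0.002]
contact_force: [0.8, 1.0, 0.1]
width: 30.2
[0.77204277 1.02141242 0.12587049]
```

View pics/d32.png

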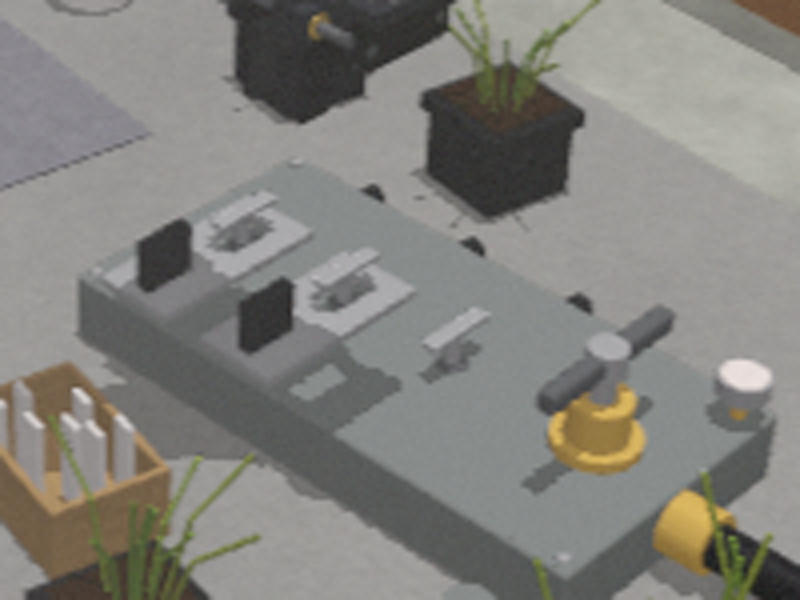

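View pics/w32.png

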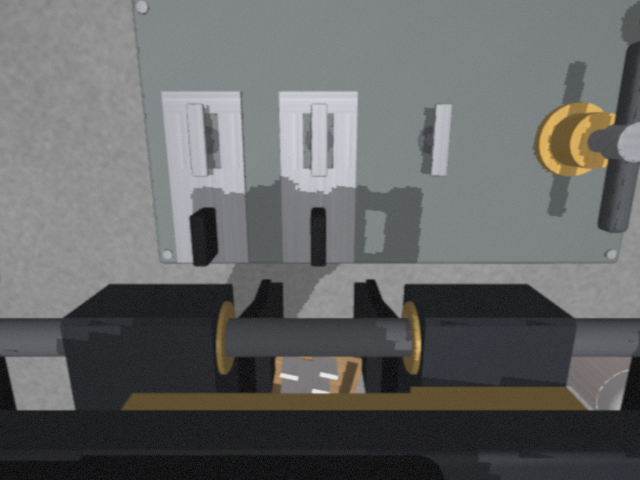

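View pics/s32.png

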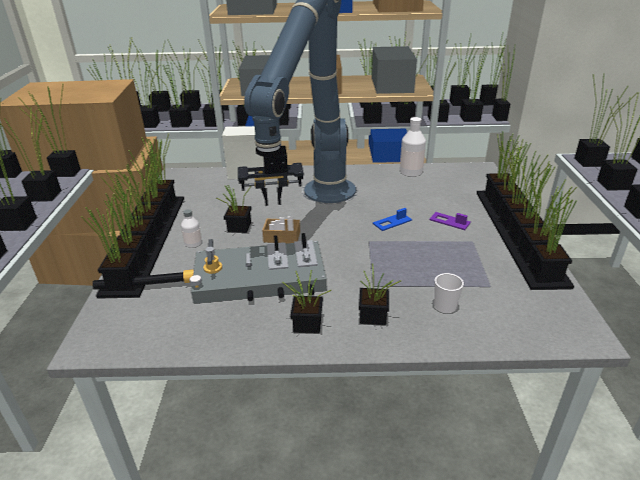

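Run:
```python
from h import *
c=camera("wrist")
# plate tops z=56, head tops z=77
for nm,n,t,h in(("s0",((162,93),(242,92)),None,((198,104),(200,176))),("s1",((279,93),(358,92)),None,((319,104),(319,176)))):
    nose=(ray(c,*n[0],56)+ray(c,*n[1],56))/2;st=(ray(c,*h[0],77)+ray(c,*h[1],77))/2
    print(nm,"eye-stud mm",(nose-37*np.array([.993,.117,0])-st)[:2])
for q in((637,48),(615,228)):print("bar",ray(c,*q,121))
print(get_state()["contact_force"],get_state()["width"]);print(job_done())
```

```text
s0 eye-stud mm [-1.82298393  0.90631785]
s1 eye-stud mm [-1.74989688  0.33645753]
bar [ 648.99704158 -358.10547268  121.        ]
bar [ 540.40853982 -379.51226901  121.        ]
[0.12063587 0.51537627 0.10305699] 29.816151096685353
the job is handed in; nothing more can be done
None
```

The watering header is out of service: the valve is shut and both tag plates are hooked on the header. I handed the job in at about 47.7 s of the 210 s allowed. `job_done()` reports no verdict, so these are my own readings.

- **Valve:** I turned it clockwise by pushing the T-bar round with the closed fingers until it hit the hard stop, where the force rose to about 70 N along y (about 83 N in total). From the pictures it turned about 486°, so it had started part-closed. After hitting the stop I pushed a few rows more than needed. The total stayed below the 120 N wrist limit.
- **Tag plates:** Only two were on the mat; the third was absent. I left the blue and purple look-alikes alone. I tilted each plate nose-down to about 33° by pressing its tail on the valve bar's end, pulled its eye under the head, then levelled, centred and released it. They are on stud 0 and stud 1. The second plate came out at only 24° after the first press, because its tail slipped off the bar, so I pressed it again.
- **Last checks:**
  - Both eyes are about 2 mm from their stud axes.
  - Both plates look flat under the heads, judged by eye rather than measured.
  - The bar measured about 11° in the last picture against about 7° along the header. That is within 0.1 rad of the shut position, and I took the difference as picture error.
  - The bystanders stand where they were, judged by eye.
  - The gripper is clear at about 224 mm height with no contact force.

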